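Clear down a harness jig: sink the posts, scrape the deck, latch the scraper away

ROBOT

A 6-joint arm with a two-finger parallel gripper is mounted at the origin on the work surface. World frame = base frame: x ahead of the robot, y to its left, z up, the work surface at z = 0. Lengths are in mm, angles in rad, forces in N, time in s.
With the tool pointing down it reaches from about 400 to 825 mm from the base axis. Payload 7 kg.
Tool frame: the origin (TCP) lies on the centre line of the jaws, within the pads' length; the fingertips stand 8 mm ahead of it and the grasp point (between the pads) lies 11 mm behind it; z points along the fingers, y is the line along which they close (so a half turn about z gives the same grasp; the last joint's range is limited). The gripper opens to 88 mm and grips with 3 to 60 N. Pads are 19 mm wide; open, the fingers measure 130 mm over their backs; the gripper's body (78 mm by 193 mm) begins 47 mm behind the grasp point.
Start: joints at [-0.832, 0.359, 0.012, 0, -1.224, -0.288], TCP at [294.059, -607.556, 234.561] pointing down, gripper open.
Joint ranges: [-3.07, 3.07], [-1.43, 2.12], [-1.02, 1.25], [-3.03, 1.67], [-3.05, -0], [-3.03, 3.03]. Speed limits (rad/s): [2.39, 2.39, 3.01, 3.14, 3.14, 3.14].

INTERFACE

Orientations are given as a rotation vector (axis times angle).
In Python, from workcell import env gives the robot as it stands. The module is installed in compiled form; this text tells all that it offers.
- The arm moves only by the tool send_rows, never from a script. Its argument "motion" is a list that holds one entry, the list of rows, each a list of 7 numbers: the shift along the tool's x, y, z in m, then the turn, a rotation vector about the tool's x, y, z in degrees, then the closure, from 0 (fully open) to 1 (shut). A call has 1 to 8 rows; each row shifts and turns the commanded pose from where the row before left it, along the tool's axes as they then stand; what a row does not reach is not made up. A row lasts 1/12 s, in which the tool goes at most 41.7 mm and 7.16 degrees, less where a joint would pass 70% of its speed; a pose out of reach is approached as far as the arm can. A call with a gripper value outside its range is refused whole. The fingers move at their own pace and stop on an object; "force" is the grip in N (left out, the last holds). Time passes only in rows, so rows that do not move let the fingers close. It gives the time, the measured TCP pose, the force, the opening and the grip force at its end, in the units of the state.
- env.read_state(): the state, without advancing time (a new reading comes with each control period).
- env.get_image(name): name is "scene" or "top"; returns a dict with "img" (384x512x3 uint8, red, green, blue), "K" (3x3 intrinsics, pixels), "xyz" and "attitude" of the camera in the world. Camera axes: x right, y up, looking along -z (the intrinsics and any distortion apply to the point x, -y, -z); pixel columns grow to the right and rows downward; lengths in mm; the calibration is good to about 2 mm. A picture is of the moment at which its call begins. There is no depth.
- env.hand_in(): hands the job in; it is judged then, once.
Trained networks look in a picture, given as the dict that the camera call returned (one of the last four; its "shot" number tells which), for a name from the list of things; names that differ only in an ending like _2 or _b are one class to them, and where a whole thing is asked for, a point or a joint stands for the part that bears it (a point fixed in the world has none). Each returns a list of dicts, best first, with "p" (0 to 1); they miss things now and then, are a little off and sometimes report something else, mostly with a low value. They report only what shows in the picture. A call takes as long as a camera call.
- env.look_for(thing, picture): "uv" ([column, row] in pixels, amid what is visible of it).
- env.landmark_of(thing, picture): "uv" ([column, row] in pixels: a listed point, or the origin of a listed thing).
The state is a dict: "time": time; "joint_pos": joint angles; "joint_velocities": joint speeds; "joint_torque": joint torques, N m; "position": TCP position; "orientation": TCP orientation; "force": force on the tool from outside, world axes, zero at the start; "torque": the same for the moment, N m; "width": finger opening in mm; "gripper_force": force on a finger pad.
Only numpy, scipy, OpenCV 4.12 (cv2) and the standard library are available. Lean on these libraries where they do the work, as an engineer would, in place of code of your own. Each camera call takes 0.05 s, during which the arm holds its last target. There are 200 camera calls.

TASK

Clear down this harness jig for the next product. First push every telescoping post down until it is fully home and level with the deck, inner tube home before the middle tube is moved; then press the push-to-open drawer, take out the scraper block and with it, not with the fingers, scrape every loose trimming across the deck and off its open end into the blue tray. Finally stand the scraper back in the drawer and push the drawer in until it stays latched, leaving the other things on the bench alone.

Things in the scene. Friction and masses are not known exactly. Their poses are not given: they have to be found in the camera images.
- jig: harness jig, fixed: flat aluminium deck 236 (x) x 380 (y) mm on a frame, top face 80 mm above the bench. Origin at bench level under the deck's centre, z up. Dark edge strips 14 mm high stand on the deck along both long sides (inner faces at x = +-100 mm) and the -y end (inner face at y = -178 mm). The +y end, y = 190 mm, has no strip: it is the open end, above the tray
- tray (a point): middle of the floor of the blue scrap tray fixed to the jig below the deck's open end: inside from y = 190 to 310 mm of the jig's frame and 226 mm wide, floor 6 mm and walls 55 mm above the bench
- post1_top (a point): post1, one of 3 alike telescoping posts upright in the deck: middle of the flat top of the inner tube's black cap, 23 mm across. The inner tube slides in the middle tube (31 mm across, top collar 40 mm across, 5 mm thick), which slides in the deck inside a flat fixed ring 54 mm across. Tubes stay where they are left
- post1_in (a joint): how far post1's inner tube stands out of the middle tube (m): 0 = home, cap level with the collar, 0.034 = fully out; slides at about 4 N, so a push on the cap moves it before the middle tube
- post1_mid (a joint): how far post1's middle tube stands out of the deck (m): 0 = home, collar level with the deck, 0.034 = fully out, starts at 0.026 or more; slides at about 10 N
- post2_top (a point): post2, one of 3 alike telescoping posts upright in the deck: middle of the flat top of the inner tube's black cap, 23 mm across. The inner tube slides in the middle tube (31 mm across, top collar 40 mm across, 5 mm thick), which slides in the deck inside a flat fixed ring 54 mm across. Tubes stay where they are left
- post2_in (a joint): how far post2's inner tube stands out of the middle tube (m): 0 = home, cap level with the collar, 0.034 = fully out; slides at about 4 N, so a push on the cap moves it before the middle tube
- post2_mid (a joint): how far post2's middle tube stands out of the deck (m): 0 = home, collar level with the deck, 0.034 = fully out, starts at 0.026 or more; slides at about 10 N
- post3_top (a point): post3, one of 3 alike telescoping posts upright in the deck: middle of the flat top of the inner tube's black cap, 23 mm across. The inner tube slides in the middle tube (31 mm across, top collar 40 mm across, 5 mm thick), which slides in the deck inside a flat fixed ring 54 mm across. Tubes stay where they are left
- post3_in (a joint): how far post3's inner tube stands out of the middle tube (m): 0 = home, cap level with the collar, 0.034 = fully out; slides at about 4 N, so a push on the cap moves it before the middle tube
- post3_mid (a joint): how far post3's middle tube stands out of the deck (m): 0 = home, collar level with the deck, 0.034 = fully out, starts at 0.026 or more; slides at about 10 N
- scraper: scraper block, 280 g or so: a white block 90 (x) x 30 (y) x 20 mm high whose flat long faces push the trimmings, starting in the drawer with its length across it (along the cabinet's y); a black upright handle over its middle, 60 (x) x 24 (y) mm, from 20 to 76 mm above the underside. Origin at the centre of the underside, z up
- cabinet: grey tool cabinet with a white top, fixed, 176 deep (x) x 216 wide (y) x 116 mm high, front towards -x, with one drawer, shut at the start, that holds the scraper. Origin at bench level; the shut drawer's front face is at x = -99 mm. The drawer's floor is 24 mm above the bench, inside 130 (x) x 164 (y) mm, its middle at x = -18 mm when shut; side and back walls 53 mm, front 102 mm above the bench
- drawer (a joint): how far the drawer is out towards -x of the cabinet (m): 0 = shut and latched, 0.137 = fully out, -0.010 = pushed in to its stop. Push-push latch: from shut, push the front in to the stop (about 10 N) and let go, and a spring (4 to 7 N) drives it fully out; push it back in to the stop and let go, and it stays latched at 0
- front (a point): middle of the outer face of the drawer's front, which is 188 mm wide, from 10 to 102 mm above the bench, and stands 14 mm proud of the cabinet; no handle; moves with the drawer
- trim1: loose black plastic trimming on the deck (4 to 6 of them), flat tab 22 x 11 x 7 mm, about 12 g; origin at the centre of its underside
- trim2: loose black plastic trimming on the deck (4 to 6 of them), L-shaped clip end 20 x 10 mm, 15 mm high, about 12 g; origin at the centre of its underside
- trim3: loose black plastic trimming on the deck (4 to 6 of them), round bushing 17 mm across, 9 mm high, about 12 g; origin at the centre of its underside
- trim4: loose black plastic trimming on the deck (4 to 6 of them), T-shaped piece 20 x 24 x 7 mm, about 12 g; origin at the centre of its underside
- trim5: loose black plastic trimming on the deck (4 to 6 of them), flat tab 22 x 11 x 7 mm, about 12 g; origin at the centre of its underside
- trim6: loose black plastic trimming on the deck (4 to 6 of them), round bushing 17 mm across, 9 mm high, about 12 g; origin at the centre of its underside
- spool: small grey spool standing on the bench, 68 mm across, 40 mm high; origin under its centre; not part of the job
- spray: white bottle standing on the bench, 60 mm across, 150 mm high; origin under its centre; not part of the job

How it is judged (in metres and radians):
On the way, in this order (a step that is already met when the one before it is completed fails the run):
1. every post is fully home: both tubes of each within 2 mm (value of joint each of post1_in, post1_mid, post2_in, post2_mid, post3_in, post3_mid below 0.002 m), for 0.2 s.
2. then the scraper stands upright on the deck (x of scraper in the frame of jig between -0.1 and 0.1 m and y of scraper in the frame of jig between -0.19 and 0.19 m and z of scraper in the frame of jig between 0.074 and 0.086 m and angle between scraper's own z axis and vertical below 0.2 rad), for 0.2 s.
3. every trimming lies in the scrap tray (y of trim1 in the frame of jig between 0.188 and 0.32 m and z of each of trim1, trim2, trim3, trim4, trim5, trim6 in the frame of jig below 0.05 m and x of trim1 in the frame of jig between -0.118 and 0.118 m and y of trim2 in the frame of jig between 0.188 and 0.32 m and x of trim2 in the frame of jig between -0.118 and 0.118 m and y of trim3 in the frame of jig between 0.188 and 0.32 m and x of trim3 in the frame of jig between -0.118 and 0.118 m and y of trim4 in the frame of jig between 0.188 and 0.32 m and x of trim4 in the frame of jig between -0.118 and 0.118 m and y of trim5 in the frame of jig between 0.188 and 0.32 m and x of trim5 in the frame of jig between -0.118 and 0.118 m and y of trim6 in the frame of jig between 0.188 and 0.32 m and x of trim6 in the frame of jig between -0.118 and 0.118 m), for 0.2 s.
At the end, for the whole second after the job is handed in: Both tubes of every post within 2 mm of home, every trimming in the scrap tray beyond the deck's open end, the scraper standing upright and at rest on the drawer's floor, and the drawer shut and latched, within 4 mm (all of step 1 and all of step 3 and x of scraper in the frame of cabinet between -0.085 and 0.05 m and y of scraper in the frame of cabinet between -0.05 and 0.05 m and z of scraper in the frame of cabinet between 0.015 and 0.034 m and angle between scraper's own z axis and vertical below 0.1 rad and value of joint drawer below 0.004 m and linear speed of scraper below 0.02 m/s); the robot touches nothing.
It fails at once if a post's middle tube is pushed in below 20 mm (it starts 26 to 34 mm out) while its inner tube still stands out by more than 4 mm ((value of joint post1_mid below 0.02 m and value of joint post1_in above 0.004 m) or (value of joint post2_mid below 0.02 m and value of joint post2_in above 0.004 m) or (value of joint post3_mid below 0.02 m and value of joint post3_in above 0.004 m)).
It fails at once if a trimming is pushed along the deck or picked up by the fingers (they touch it on or above the deck, more than 6 cm from its start) ((contact force between the fingers and trim1 above 0.3 N and distance of trim1 from where it was at the start of the episode above 0.06 m and z of trim1 in the frame of jig above 0.075 m) or (contact force between the fingers and trim2 above 0.3 N and distance of trim2 from where it was at the start of the episode above 0.06 m and z of trim2 in the frame of jig above 0.075 m) or (contact force between the fingers and trim3 above 0.3 N and distance of trim3 from where it was at the start of the episode above 0.06 m and z of trim3 in the frame of jig above 0.075 m) or (contact force between the fingers and trim4 above 0.3 N and distance of trim4 from where it was at the start of the episode above 0.06 m and z of trim4 in the frame of jig above 0.075 m) or (contact force between the fingers and trim5 above 0.3 N and distance of trim5 from where it was at the start of the episode above 0.06 m and z of trim5 in the frame of jig above 0.075 m) or (contact force between the fingers and trim6 above 0.3 N and distance of trim6 from where it was at the start of the episode above 0.06 m and z of trim6 in the frame of jig above 0.075 m)).
It fails at once if a bystander is disturbed (moved more than 3 cm) (distance of any of spool, spray from where it was at the start of the episode above 0.03 m).
Of trim1, trim2, trim3, trim4, trim5, trim6 only 4 to 6 are there at a start; the rules pass over those that are not, and their reading is None.
At some moment in a run one of trim1, trim2, trim3, trim4, trim5, trim6 may be knocked a few centimetres aside while the robot is not near it.
Once in a run the grip may slacken for a moment while it holds something.
It also fails if it takes over 208 s, if anything falls off the work surface, if the arm or the gripper's body presses on something with over 40 N, if the wrist force passes 120 N, or if a joint passes its speed limit or range.

## Working session

There is one attempt and no reset: what is moved stays moved. The work goes in short steps, Python scripts to look and compute and a tool call to move; the robot and the scene stay as the last step left them, time stands still between calls to the robot, and variables do not carry over. Pictures are saved under pics/ and viewed, at most 14 in all, crops included, and the job is handed in when it is done.

Besides the shell and the picture viewer there is one more tool, called after "Call:" as name([rows], argument=value, ...), one row to a line, values as JSON. send_rows: Moves the arm, as the interface text tells. Its arguments: {"type":"object","properties":{"motion":{"type":"array","items":{"type":"array","items":{"type":"array","items":{"type":"number"}}}},"force":{"type":"number"}},"required":["motion"]}

```bash
mkdir -p pics; cat > h.py <<'E'
import numpy as np, cv2
from scipy.spatial.transform import Rotation as R
from workcell import env
def rot(a):
    a=np.array(a,float)
    return a if a.shape==(3,3) else R.from_rotvec(a).as_matrix()
def ray(im,uv):
    K=np.array(im["K"]); d=np.linalg.inv(K)@[uv[0],uv[1],1]; d=np.array([d[0],-d[1],-d[2]])
    return np.array(im["xyz"],float), rot(im["attitude"])@d
def onz(im,uv,z):
    c,d=ray(im,uv); return c+d*(z-c[2])/d[2]
def proj(im,p):
    q=rot(im["attitude"]).T@(np.array(p,float)-np.array(im["xyz"])); q=np.array([q[0],-q[1],-q[2]])
    r=np.array(im["K"])@q; return r[:2]/r[2]
def tri(a,ua,b,ub):
    c1,d1=ray(a,ua);c2,d2=ray(b,ub)
    A=np.stack([d1,-d2],1); t=np.linalg.lstsq(A,c2-c1,rcond=None)[0]
    p,q=c1+t[0]*d1,c2+t[1]*d2; return (p+q)/2,np.linalg.norm(p-q)
def save(im,n,crop=None,s=1.5):
    x=im["img"][:,:,::-1]
    if crop: x=x[crop[1]:crop[3],crop[0]:crop[2]]
    cv2.imwrite("pics/"+n+".png",cv2.resize(x,None,fx=s,fy=s))
E
python3 - <<'E'
from h import *
np.set_printoptions(precision=1,suppress=True)
s=env.read_state(); print(s)
a=env.get_image("scene");b=env.get_image("top")
for k in("xyz","attitude","K"): print(k,a[k],b[k])
print([k for k in a])
save(a,"s0");save(b,"t0")
for n in "jig tray post1_top post2_top post3_top cabinet front trim1 trim2 trim3 trim4 trim5 trim6 spool spray".split():
    for nm,im in(("s",a),("t",b)):
        r=env.landmark_of(n,im); print(n,nm,[(np.array(x["uv"]).round(1).tolist(),round(x["p"],2)) for x in r[:6]])
E
```

```text
{'time': 0.0, 'joint_pos': array([-0.8,  0.4,  0. , -0. , -1.2, -0.3]), 'joint_velocities': array([-0., -0., -0., -0., -0.,  0.]), 'joint_torque': array([  0. , -58.3,  29.3,   7. ,   0. ,  -0. ]), 'position': array([ 293.9, -607.1,  233.6]), 'orientation': array([ 0.7, -3.1, -0. ]), 'force': array([ 0.4, -0. , -0.5]), 'torque': array([-0.,  0., -0.]), 'gripper_force': 0.0, 'width': 87.76663394138318}
xyz [1332.5   83.1  918.9] [ 327.4   71.  1676. ]
attitude [0.6 0.6 1.5] [ 0.1 -0.1 -1.6]
K [[454.3   0.  249.5]
 [  0.  454.3 189.6]
 [  0.    0.    1. ]] [[472.3   0.  258.2]
 [  0.  472.3 196.4]
 [  0.    0.    1. ]]
['img', 'K', 'xyz', 'attitude', 'shot']
jig s [([248.4, 220.5], 0.74)]
jig t [([253.1, 187.7], 0.69)]
tray s [([344.6, 221.7], 0.79)]
tray t [([185.4, 189.4], 0.8)]
post1_top s [([400.3, 200.2], 0.7), ([223.7, 197.9], 0.47)]
post1_top t [([271.5, 167.3], 0.48)]
post2_top s [([281.9, 191.9], 0.47)]
post2_top t [([259.2, 205.8], 0.62), ([236.8, 178.1], 0.36)]
post3_top s [([223.0, 168.2], 0.65)]
post3_top t [([274.5, 196.8], 0.4), ([188.0, 190.1], 0.17)]
cabinet s [([81.5,
[... 711 characters left out ...]
], 0.45), ([251.7, 164.1], 0.38)]
trim4 s [([257.2, 181.7], 0.61), ([303.6, 223.9], 0.59), ([302.5, 179.0], 0.49), ([255.6, 216.4], 0.45)]
trim4 t [([255.6, 206.7], 0.47), ([216.6, 166.8], 0.45), ([251.7, 164.1], 0.38)]
trim5 s [([257.2, 181.7], 0.61), ([303.6, 223.9], 0.59), ([302.5, 179.0], 0.49), ([255.6, 216.4], 0.45)]
trim5 t [([255.6, 206.7], 0.47), ([216.6, 166.8], 0.45), ([251.7, 164.1], 0.38)]
trim6 s [([257.2, 181.7], 0.61), ([303.6, 223.9], 0.59), ([302.5, 179.0], 0.49), ([255.6, 216.4], 0.45)]
trim6 t [([255.6, 206.7], 0.47), ([216.6, 166.8], 0.45), ([251.7, 164.1], 0.38)]
spool s []
spool t [([271.7, 242.5], 0.47)]
spray s [([396.9, 201.0], 0.67)]
spray t [([142.8, 210.5], 0.7)]
```

View pics/s0.png

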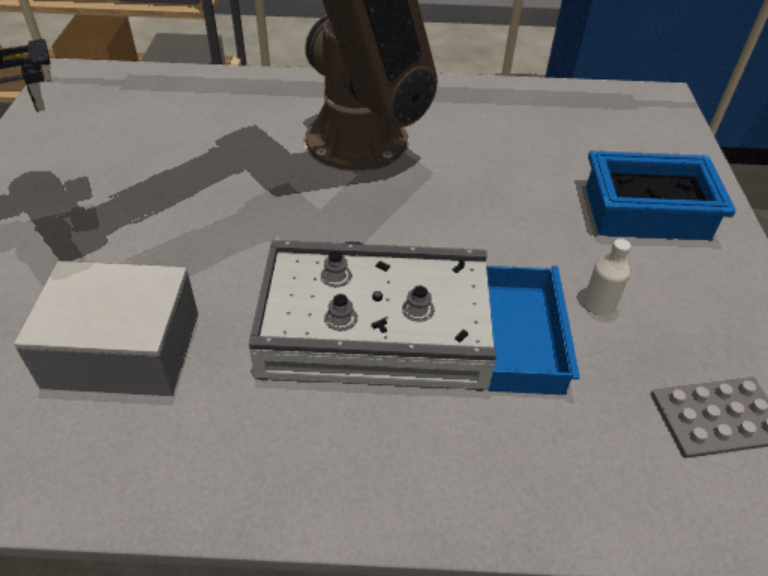

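View pics/t0.png

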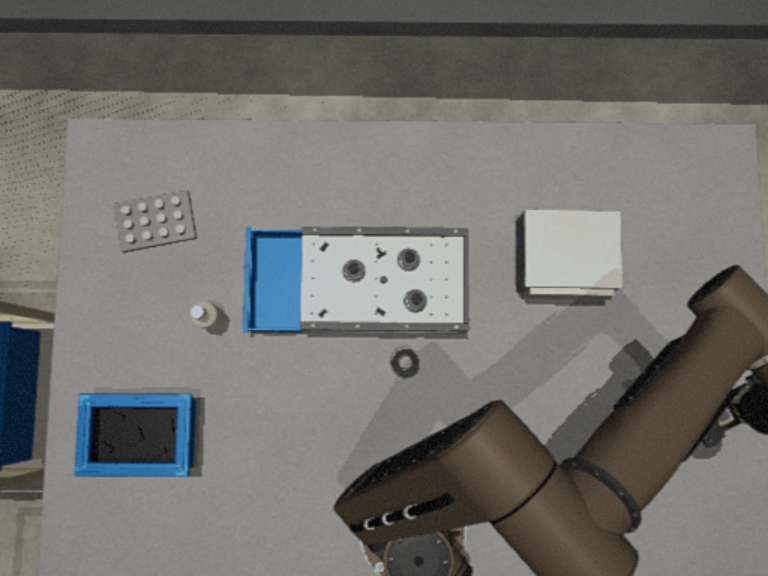

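The scene shows the cabinet at left, the jig with three posts and five trimmings, and the tray to its right. The spool is hidden behind the jig, and the bottle is at (605,275). In the top view the posts are at about (353,268), (409,257) and (417,298), and the spool is at (405,361). I'll zoom in for measurement.

```bash
python3 - <<'E'
from h import *
a=env.get_image("scene");b=env.get_image("top")
x=cv2.resize(a["img"][150:265,160:390][:,:,::-1],None,fx=3.4,fy=3.4,interpolation=cv2.INTER_CUBIC);cv2.imwrite("pics/s1.png",x)
x=cv2.resize(b["img"][135:235,155:325][:,:,::-1],None,fx=4.6,fy=4.6,interpolation=cv2.INTER_CUBIC);cv2.imwrite("pics/t1.png",x)
np.set_printoptions(precision=1,suppress=True)
for n,z in (("jig",0),("tray",6),("cabinet",0),("front",56),("spool",0),("spray",0)):
    for nm,im in(("s",a),("t",b)):
        for r in env.landmark_of(n,im)[:2]: print(n,nm,onz(im,r["uv"],z),round(r["p"],2))
T=[r["uv"] for r in env.landmark_of("post1_top",b)+env.landmark_of("post2_top",b)+env.landmark_of("post3_top",b)]
S=[r["uv"] for r in env.landmark_of("post1_top",a)+env.landmark_of("post2_top",a)+env.landmark_of("post3_top",a)]
for t in T:
  for s in S:
    p,e=tri(b,t,a,s)
    if e<12: print(np.array(t),np.array(s),p,e)
for nm,im in(("s",a),("t",b)):
    for r in env.look_for("trim1",im): print(nm,np.array(r["uv"]),onz(im,r["uv"],84),round(r["p"],2))
E
```

```text
jig s [586.8  64.    0. ] 0.86
jig t [562.8  66.6   0. ] 0.81
jig t [483.4 466.1   0. ] 0.35
tray s [567.7 309.    6. ] 0.59
tray s [467.4 135.9   6. ] 0.28
tray t [555.9 310.5   6. ] 0.98
cabinet s [ 625.9 -362.2    0. ] 0.66
cabinet t [ 620.4 -346.1    0. ] 0.78
front t [ 532.1 -358.4   56. ] 0.87
spool s [406.7 210.9   0. ] 0.64
spool t [381.8  22.3   0. ] 0.46
spray s [477.6 478.8   0. ] 0.89
spray s [376.8 -16.1  -0. ] 0.56
spray t [487.  469.1   0. ] 0.88
[235.3 179.2] [280.5 190.9] [582.8 137.9 128.7] 3.3874409157979604
[276.6 195.9] [224.1 197.8] [538.4  -3.   46.4] 3.5018884175649014
[276.6 195.9] [223.1 170.6] [527.2  -1.7 133.9] 2.0753535905935485
s [256.1 181.8] [511.9  80.   84. ] 0.62
s [306.9 223.2] [642.1 205.2  84. ] 0.6
s [305.4 175.6] [481.1 208.2  84. ] 0.47
s [252.7 214.7] [623.4  75.6  84. ] 0.39
t [138.8 207.3] [491.4 463.1  84. ] 0.63
```

View pics/s1.png

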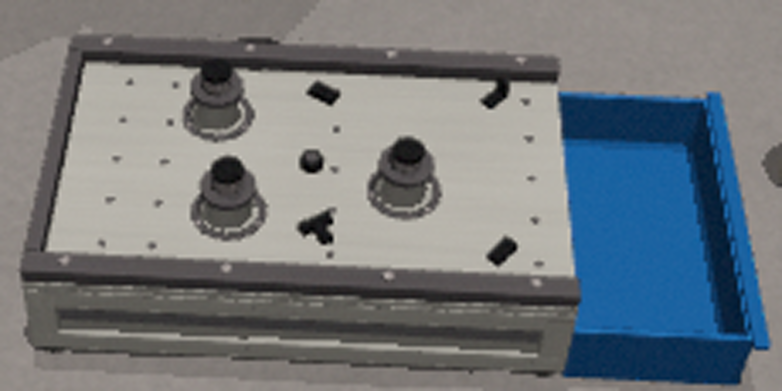

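View pics/t1.png

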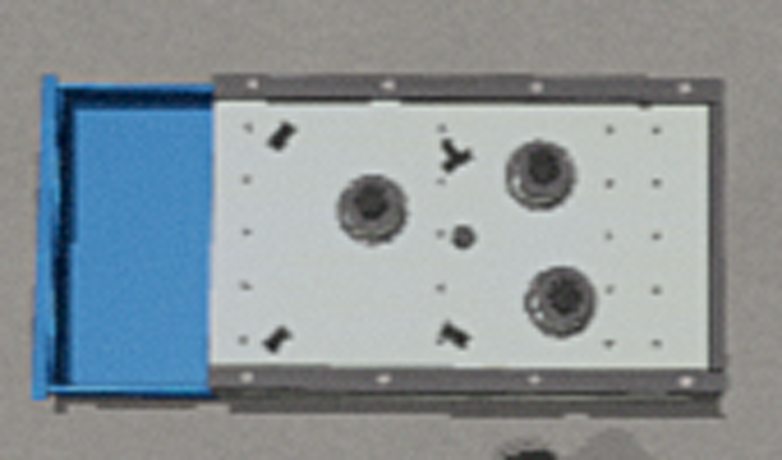

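```bash
python3 - <<'E'
from h import *
np.set_printoptions(precision=1,suppress=True)
a=env.get_image("scene");b=env.get_image("top")
S=lambda x,y:(160+(x+.5)/3.4-.5,150+(y+.5)/3.4-.5)
T=lambda x,y:(155+(x+.5)/4.6-.5,135+(y+.5)/4.6-.5)
print("strip corners top",[onz(b,T(*p),94)[:2] for p in((213,74),(723,80),(722,390),(208,388))])
print("strip corners scene",[onz(a,S(*p),94)[:2] for p in((560,59),(72,37),(25,272),(579,284))])
print("rings t",[onz(b,T(*p),81)[:2] for p in((540,174),(561,303),(371,209))])
print("rings s",[onz(a,S(*p),81)[:2] for p in((228,213),(219,117),(404,190))])
for t,s in zip(((544,168),(565,296),(371,202)),((229,171),(217,71),(408,151))): print("cap",tri(b,T(*t),a,S(*s)))
print("trims t",[onz(b,T(*p),84)[:2] for p in((282,135),(455,156),(463,237),(454,335),(277,339))])
print("trims s",[onz(a,S(*p),84)[:2] for p in((502,250),(319,228),(311,161),(323,93),(496,95))])
T2=lambda x,y:((x+.5)/1.5-.5,(y+.5)/1.5-.5)
print("cab top t",[onz(b,T2(*p),116)[:2] for p in((524,211),(620,212),(621,289),(525,287))], [onz(b,T2(*p),102)[:2] for p in((530,294),(613,296))])
print("cab top s",[onz(a,T2(*p),116)[:2] for p in((60,263),(187,266),(161,350),(25,345))])
print("spool",onz(b,T2(405,361),40),"spray",onz(b,T2(202,313),150))
print(R.from_rotvec(env.read_state()["orientation"]).as_matrix(), env.read_state()["time"])
E
```

```text
strip corners top [array([686.2, 256.3]), array([ 684.6, -122.7]), array([ 453.6, -120.1]), array([452.5, 254.9])]
strip corners scene [array([455.8, 258.1]), array([ 455.2, -122.1]), array([ 688.7, -119.4]), array([676.9, 255.6])]
rings t [array([615. ,  12.8]), array([518.3,  -3. ]), array([587.7, 138.3])]
rings s [array([617. ,  12.3]), array([522.2,  -1.9]), array([587.4, 137.9])]
cap (array([612.3,  12.3, 120.5]), np.float64(2.060613021415013))
cap (array([518.1,  -3.3, 125.3]), np.float64(1.057184946490545))
cap (array([586.3, 137.4, 121.3]), np.float64(1.36862972087936))
trims t [array([642.5, 205.1]), array([627.6,  76.2]), array([566.7,  69.8]), array([493.7,  75.9]), array([489.8, 206.2])]
trims s [array([641.9, 206.1]), array([629.6,  77.7]), array([565.8,  69.4]), array([494.7,  75.7]), array([488.5, 208.2])]
cab top t [array([ 720.4, -247.1]), array([ 719.9, -464.4]), array([ 544.2, -460.3]), array([ 547.2, -246.2])] [array([ 533.4, -259.9]), array([ 530.2, -446.5])]
cab top s [array([ 553.9, -456.5]), array([ 547.7, -246.7]), array([ 723.5, -244.2]), array([ 726., -446.])]
spool [383.9  18.2  40. ] spray [480.6 460.6 150. ]
[[-0.9 -0.4 -0. ]
 [-0.4  0.9  0. ]
 [ 0.   0.  -1. ]] 2.8
```

The jig centre is at about (570, 67) with yaw near 0, and there are five trimmings. The posts are at (613,12), (518,-3) and (587,138). First I'll align the tool, close the fingers and travel to the post at (518,-3).

Call:
send_rows([
  [[0,0,0,0,0,6.35,1],[0,0,0,0,0,6.35,1],[0,0,0,0,0,6.35,1],[0,0,0,0,0,6.35,1],[-0.014,0.0378,0,0,0,0,1],[-0.014,0.0378,0,0,0,0,1],[-0.014,0.0378,0,0,0,0,1],[-0.014,0.0378,0,0,0,0,1]],
], force=20)

```text
time: 3.47
position: [349.0, -454.5, 234.3]
orientation: [0.01, -3.141, -0.0]
force: [0.8, 0.5, 0.0]
width: 39.9
gripper_force: 0.0
```

Call:
send_rows([
  [[-0.014,0.0378,0,0,0,0,1],[-0.014,0.0378,0,0,0,0,1],[-0.014,0.0378,0,0,0,0,1],[-0.014,0.0378,0,0,0,0,1],[-0.014,0.0378,0,0,0,0,1],[-0.014,0.0378,0,0,0,0,1],[-0.014,0.0378,0,0,0,0,1],[-0.014,0.0378,0,0,0,0,1]],
])

```text
time: 4.13
position: [458.9, -150.8, 235.1]
orientation: [-0.012, 3.14, 0.0]
force: [0.6, -1.5, 0.4]
width: 0.2
gripper_force: 0.0
```

Call:
send_rows([
  [[-0.014,0.0378,0,0,0,0,1],[-0.014,0.0378,0,0,0,0,1],[-0.014,0.0378,0,0,0,0,1],[-0.014,0.0378,0,0,0,0,1],[0,0,0,0,0,0,1],[0,0,0,0,0,0,1]],
])

```text
time: 4.63
position: [514.0, 0.9, 234.4]
orientation: [0.017, -3.141, 0.0]
force: [0.1, -0.7, -0.8]
width: 0.4
gripper_force: 0.0
```

Call:
send_rows([
  [[-0.004,-0.004,0,0,0,0,1],[0,0,0.035,0,0,0,1],[0,0,0.035,0,0,0,1],[0,0,0.012,0,0,0,1],[0,0,0,0,0,0,1]],
])

```text
time: 5.05
position: [515.1, -7.3, 149.4]
orientation: [0.008, -3.136, 0.002]
force: [-0.2, -1.1, -0.1]
width: 0.8
gripper_force: 0.0
```

Call:
send_rows([
  [[0,0,0.004,0,0,0,1],[0,0,0.004,0,0,0,1],[0,0,0.004,0,0,0,1],[0,0,0.004,0,0,0,1],[0,0,0.004,0,0,0,1]],
])

```text
time: 5.47
position: [518.2, -5.2, 133.3]
orientation: [-0.012, 3.14, 0.0]
force: [-0.4, -2.0, 3.8]
width: 0.4
gripper_force: 2.0
```

Call:
send_rows([
  [[0,0,0.004,0,0,0,1],[0,0,0.004,0,0,0,1],[0,0,0.004,0,0,0,1]],
])

```text
time: 5.72
position: [518.2, -5.1, 120.7]
orientation: [-0.012, 3.14, -0.0]
force: [1.2, -1.8, 3.4]
width: 0.6
gripper_force: 2.0
```

Call:
send_rows([
  [[0,0,0.004,0,0,0,1],[0,0,0.004,0,0,0,1],[0,0,0.004,0,0,0,1],[0,0,0.004,0,0,0,1],[0,0,0.004,0,0,0,1]],
])

```text
time: 6.13
position: [518.2, -5.1, 101.0]
orientation: [-0.013, 3.14, -0.0]
force: [-1.6, -2.5, 8.9]
width: 0.2
gripper_force: 4.7
```

Call:
send_rows([
  [[0,0,0.004,0,0,0,1],[0,0,0.003,0,0,0,1],[0,0,0.003,0,0,0,1],[0,0,0.002,0,0,0,1]],
])

```text
time: 6.47
position: [518.2, -5.1, 88.9]
orientation: [-0.013, 3.14, -0.0]
force: [0.1, -2.0, 9.2]
width: 0.1
gripper_force: 4.6
```

Call:
send_rows([
  [[0,0,0.001,0,0,0,1],[0,0,0.001,0,0,0,1],[0,0,0,0,0,0,1]],
])

```text
time: 6.72
position: [518.2, -5.1, 88.2]
orientation: [-0.013, 3.14, -0.001]
force: [-5.3, -0.8, 21.6]
width: 0.4
gripper_force: 10.8
```

Call:
send_rows([
  [[0,0,-0.032,0,0,0,1],[0,0,-0.032,0,0,0,1],[-0.032,0.006,0,0,0,0,1],[-0.032,0.006,0,0,0,0,1],[-0.032,0.006,0,0,0,0,1],[0,0,0,0,0,0,1],[0,0,0,0,0,0,1]],
])

```text
time: 7.3
position: [613.8, 14.1, 148.7]
orientation: [0.011, -3.139, 0.0]
force: [-0.2, 0.7, -0.8]
width: 0.6
gripper_force: 0.0
```

Call:
send_rows([
  [[0,0,0.004,0,0,0,1],[0,0,0.004,0,0,0,1],[0,0,0.004,0,0,0,1],[0,0,0.004,0,0,0,1],[0,0,0.004,0,0,0,1],[0,0,0.004,0,0,0,1],[0,0,0.004,0,0,0,1]],
])

```text
time: 7.88
position: [612.8, 13.6, 122.4]
orientation: [0.012, -3.141, 0.0]
force: [-3.7, 0.2, 3.5]
width: 0.1
gripper_force: 2.0
```

Call:
send_rows([
  [[0,0,0.004,0,0,0,1],[0,0,0.004,0,0,0,1],[0,0,0.004,0,0,0,1],[0,0,0.004,0,0,0,1]],
])

```text
time: 8.22
position: [613.1, 13.5, 106.8]
orientation: [0.012, -3.141, 0.0]
force: [-7.0, 1.5, 8.9]
width: 0.6
gripper_force: 4.7
```

Call:
send_rows([
  [[0,0,0.004,0,0,0,1],[0,0,0.004,0,0,0,1],[0,0,0.004,0,0,0,1],[0,0,0.003,0,0,0,1],[0,0,0.003,0,0,0,1]],
])

```text
time: 8.63
position: [613.1, 13.5, 88.8]
orientation: [0.012, -3.141, 0.0]
force: [-6.7, 0.4, 8.7]
width: 0.3
gripper_force: 4.6
```

Call:
send_rows([
  [[0,0,0.001,0,0,0,1],[0,0,0.001,0,0,0,1],[0,0,0,0,0,0,1]],
])

```text
time: 8.88
position: [613.1, 13.5, 88.3]
orientation: [-0.013, 3.141, -0.001]
force: [-10.3, 1.0, 19.5]
width: 0.1
gripper_force: 10.0
```

Call:
send_rows([
  [[0,0,-0.032,0,0,0,1],[0,0,-0.032,0,0,0,1],[0.0065,0.031,0,0,0,0,1],[0.0065,0.031,0,0,0,0,1],[0.0065,0.031,0,0,0,0,1],[0.0065,0.031,0,0,0,0,1],[0,0,0,0,0,0,1],[0,0,0,0,0,0,1]],
])

```text
time: 9.55
position: [586.6, 139.2, 150.2]
orientation: [-0.016, 3.141, 0.001]
force: [0.2, -0.5, -0.4]
width: 0.4
gripper_force: 0.0
```

Call:
send_rows([
  [[0,0,0.004,0,0,0,1],[0,0,0.004,0,0,0,1],[0,0,0.004,0,0,0,1],[0,0,0.004,0,0,0,1],[0,0,0.004,0,0,0,1],[0,0,0.004,0,0,0,1],[0,0,0.004,0,0,0,1]],
])

```text
time: 10.13
position: [586.6, 136.6, 122.4]
orientation: [0.011, -3.141, 0.001]
force: [-1.2, -3.5, 3.1]
width: 0.5
gripper_force: 1.9
```

Call:
send_rows([
  [[0,0,0.004,0,0,0,1],[0,0,0.004,0,0,0,1],[0,0,0.004,0,0,0,1],[0,0,0.004,0,0,0,1]],
])

```text
time: 10.47
position: [586.6, 136.8, 107.0]
orientation: [-0.012, 3.141, -0.001]
force: [-1.9, -4.6, 10.6]
width: 0.6
gripper_force: 4.7
```

Call:
send_rows([
  [[0,0,0.004,0,0,0,1],[0,0,0.004,0,0,0,1],[0,0,0.004,0,0,0,1],[0,0,0.003,0,0,0,1],[0,0,0.003,0,0,0,1]],
])

```text
time: 10.88
position: [586.6, 136.8, 89.0]
orientation: [-0.012, 3.141, -0.001]
force: [-2.0, -4.8, 9.3]
width: 0.5
gripper_force: 4.6
```

Call:
send_rows([
  [[0,0,0.001,0,0,0,1],[0,0,0.001,0,0,0,1],[0,0,0,0,0,0,1]],
])

```text
time: 11.13
position: [586.6, 136.9, 88.3]
orientation: [-0.013, 3.141, -0.001]
force: [-6.8, -4.3, 18.9]
width: 0.3
gripper_force: 9.3
```

Call:
send_rows([
  [[0,0,-0.04,0,0,0,1],[0,0,-0.04,0,0,0,1],[0,0,-0.04,0,0,0,1],[0.0075,-0.0377,0,0,0,0,1],[0.0075,-0.0377,0,0,0,0,1],[0.0075,-0.0377,0,0,0,0,1],[0.0075,-0.0377,0,0,0,0,1],[0.0075,-0.0377,0,0,0,0,1]],
])

```text
time: 11.8
position: [549.9, -52.3, 206.3]
orientation: [-0.013, 3.141, 0.001]
force: [-0.0, -0.4, -0.1]
width: 0.6
gripper_force: 0.0
```

Call:
send_rows([
  [[0.0075,-0.0377,0,0,0,0,1],[0.0075,-0.0377,0,0,0,0,1],[0.0075,-0.0377,0,0,0,0,1],[0.0075,-0.0377,0,0,0,0,1],[0.0075,-0.0377,0,0,0,0,1],[0.0075,-0.0377,0,0,0,0,1],[0.0075,-0.0377,0,0,0,0,1],[0.0075,-0.0377,0,0,0,0,1]],
])

```text
time: 12.47
position: [492.4, -354.9, 206.1]
orientation: [-0.012, 3.141, 0.001]
force: [1.5, -0.4, -0.1]
width: 0.2
gripper_force: 0.0
```

Call:
send_rows([
  [[0,0,0.04,0,0,0,1],[0,0,0.04,0,0,0,1],[0,0,0.04,0,0,0,1],[0,0,0.01,0,0,0,1],[0,0,0,0,0,0,1],[0,0,0,0,0,0,1]],
])

```text
time: 12.97
position: [493.5, -353.6, 77.3]
orientation: [0.013, -3.141, 0.001]
force: [-0.1, 0.7, 0.5]
width: 0.2
gripper_force: 0.0
```

```bash
python3 - <<'E'
from h import *
np.set_printoptions(precision=1,suppress=True)
b=env.get_image("scene")
x=cv2.resize(b["img"][130:270,140:380][:,:,::-1],None,fx=3.2,fy=3.2,interpolation=cv2.INTER_CUBIC);cv2.imwrite("pics/s2.png",x)
print(env.read_state()["position"])
E
```

```text
[ 494.3 -353.8   78.5]
```

View pics/s2.png

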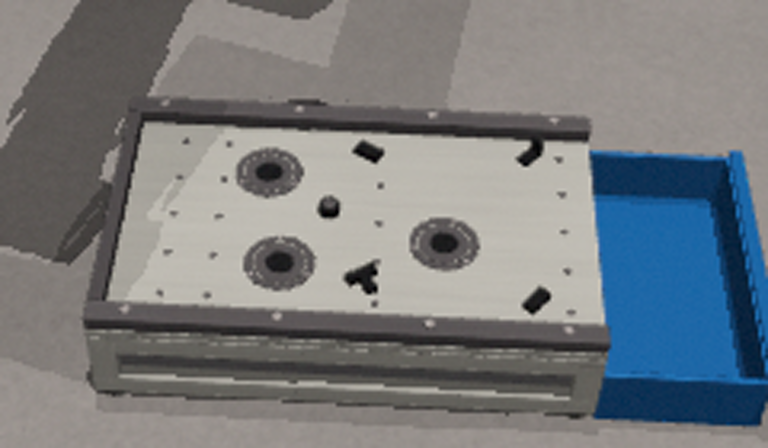

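All three posts show as flat rings, at (270,172), (280,263) and (445,243). The trimmings haven't moved. Next I'll press the drawer.

Call:
send_rows([
  [[-0.008,0,0,0,0,0,1],[-0.008,0,0,0,0,0,1],[-0.008,0,0,0,0,0,1],[-0.003,0,0,0,0,0,1],[-0.003,0,0,0,0,0,1],[-0.003,0,0,0,0,0,1]],
])

```text
time: 13.52
position: [524.9, -353.0, 76.7]
orientation: [0.012, -3.139, -0.001]
force: [-8.7, 0.1, 6.8]
width: 0.7
gripper_force: 4.1
```

Call:
send_rows([
  [[-0.002,0,0,0,0,0,1],[-0.002,0,0,0,0,0,1]],
])

```text
time: 13.68
position: [527.4, -353.0, 76.6]
orientation: [0.011, -3.137, -0.001]
force: [-8.6, 0.7, 6.3]
width: 0.7
gripper_force: 4.1
```

Call:
send_rows([
  [[-0.002,0,0,0,0,0,1],[-0.002,0,0,0,0,0,1]],
])

```text
time: 13.85
position: [531.2, -353.0, 76.6]
orientation: [0.011, -3.137, -0.001]
force: [-8.5, -0.0, 6.1]
width: 0.3
gripper_force: 4.1
```

Call:
send_rows([
  [[-0.002,0,0,0,0,0,1],[0,0,0,0,0,0,1]],
])

```text
time: 14.02
position: [533.6, -353.1, 76.6]
orientation: [0.011, -3.138, -0.001]
force: [-6.7, 0.3, 5.1]
width: 0.7
gripper_force: 3.3
```

Call:
send_rows([
  [[-0.001,0,0,0,0,0,1],[0,0,0,0,0,0,1]],
])

```text
time: 14.18
position: [534.5, -353.1, 76.6]
orientation: [0.011, -3.138, -0.001]
force: [-6.7, 0.0, 5.7]
width: 0.6
gripper_force: 3.5
```

Call:
send_rows([
  [[-0.002,0,0,0,0,0,1],[0,0,0,0,0,0,1]],
])

```text
time: 14.35
position: [535.4, -353.0, 76.5]
orientation: [0.01, -3.136, -0.002]
force: [-10.8, -0.1, 8.4]
width: 0.2
gripper_force: 5.1
```

Call:
send_rows([
  [[-0.002,0,0,0,0,0,1],[0,0,0,0,0,0,1]],
])

```text
time: 14.52
position: [535.5, -353.0, 76.6]
orientation: [0.009, -3.132, -0.003]
force: [-16.1, 0.3, 12.8]
width: 0.5
gripper_force: 8.1
```

Call:
send_rows([
  [[0.038,0,0,0,0,0,1],[0.038,0,0,0,0,0,1],[0.038,0,0,0,0,0,1],[0.038,0,0,0,0,0,1],[0.034,0,0,0,0,0,1],[0,0,-0.04,0,0,0,1],[0,0,-0.04,0,0,0,1],[0,0,-0.04,0,0,0,1]],
])

```text
time: 15.18
position: [353.2, -354.2, 198.0]
orientation: [0.011, -3.14, -0.001]
force: [1.2, -0.8, -0.0]
width: 0.5
gripper_force: 0.0
```

Call:
send_rows([
  [[0,0.04,0,0,0,-7,0.3],[0,0.04,0,0,0,0,0.3],[0,0.04,0,0,0,0,0.3],[0,0.04,0,0,0,0,0.3]],
])

```text
time: 15.52
position: [338.2, -194.3, 196.7]
orientation: [-0.201, 3.134, 0.0]
force: [1.3, 1.1, 0.5]
width: 21.6
gripper_force: 0.0
```

```bash
python3 - <<'E'
from h import *
np.set_printoptions(precision=1,suppress=True)
a=env.get_image("scene");b=env.get_image("top")
for nm,im,z in(("s",a,24),("t",b,24)):
    for r in env.landmark_of("scraper",im)[:2]: print(nm,r["uv"],onz(im,r["uv"],z),round(r["p"],2))
print(env.read_state()["position"])
x=cv2.resize(b["img"][130:260,320:430][:,:,::-1],None,fx=4.2,fy=4.2,interpolation=cv2.INTER_CUBIC);cv2.imwrite("pics/t3.png",x)
x=cv2.resize(a["img"][130:270,0:160][:,:,::-1],None,fx=4.2,fy=4.2,interpolation=cv2.INTER_CUBIC);cv2.imwrite("pics/s3.png",x)
E
```

```text
s [98.0, 179.7] [ 472.1 -354.4   24. ] 0.84
s [302.8, 220.1] [582.8 203.9  24. ] 0.64
t [372.5, 219.7] [ 459.5 -342.7   24. ] 0.74
[ 339.4 -194.3  197.2]
```

View pics/t3.png

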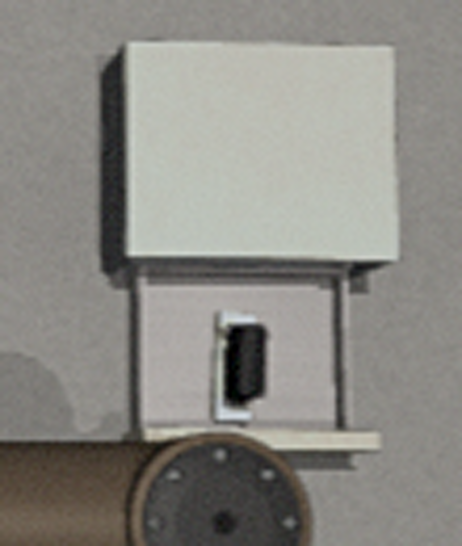

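View pics/s3.png

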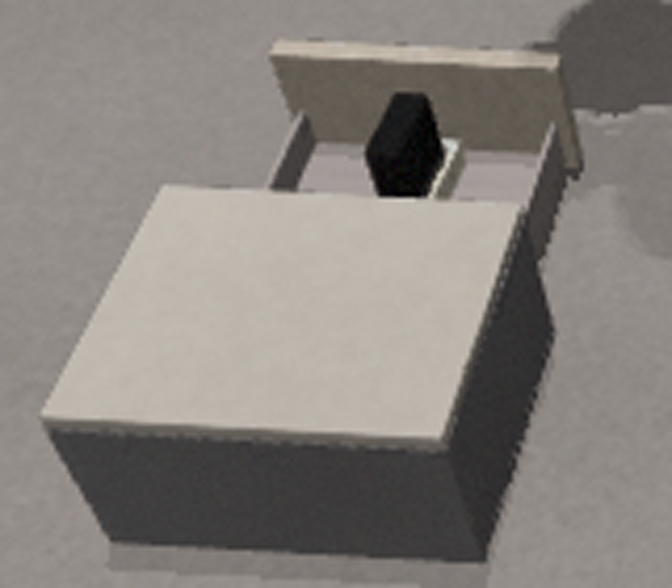

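```bash
python3 - <<'E'
from h import *
np.set_printoptions(precision=1,suppress=True)
b=env.get_image("top");a=env.get_image("scene")
T=lambda x,y:(320+(x+.5)/4.2-.5,130+(y+.5)/4.2-.5)
S=lambda x,y:(0+(x+.5)/4.2-.5,130+(y+.5)/4.2-.5)
for n,p,z in(("handle right mid",(267,362),100),("handle right top",(267,325),100),("handle right bot",(264,400),100),("handle left lower",(228,365),44),("handle topmost",(250,323),100),("handle botmost",(238,407),44),
 ("block L top",(217,312),44),("block L bot",(214,419),44),("block bot",(230,420),44),("block top",(235,312),44),("block R top",(258,318),44),("block R bot",(250,412),44),
 ("front top outer",(260,447),102),("front L",(145,430),102),("front R",(380,433),102)): print(n,onz(b,T(*p),z)[:2])
for n,p in(("top L far",(395,93)),("top R far",(428,95)),("top near L",(367,155)),("top near R?",(388,133))): print(n,onz(a,S(*p),100)[:2])
E
```

```text
handle right mid [ 466.8 -359.9]
handle right top [ 496.5 -360.7]
handle right bot [ 436.4 -356.7]
handle left lower [ 469.  -342.8]
handle topmost [ 498.  -347.1]
handle botmost [ 434.4 -350.2]
block L top [ 513.  -334.8]
block L bot [ 424.3 -330.2]
block bot [ 423.6 -343.3]
block top [ 513.2 -349.8]
block R top [ 508.3 -368.7]
block R bot [ 430.3 -360. ]
front top outer [ 398.9 -351.9]
front L [ 411.8 -260.8]
front R [ 410.6 -447.7]
top L far [ 442.4 -357.2]
top R far [ 442.9 -335.9]
top near L [ 499.7 -358.4]
top near R? [ 479.4 -351.2]
```

The drawer is open with the scraper inside. Its length lies along world x, with yaw about -3°, its centre near (468,-348), and the black handle visible at (247,365) in the top crop. That is the same finger orientation the sweep needs. Now the approach.

Call:
send_rows([
  [[0,0,0,0,0,5.25,0.3],[0,0,0,0,0,5.25,0.3],[-0.0274,-0.0292,0,0,0,0,0.3],[-0.0274,-0.0292,0,0,0,0,0.3],[-0.0274,-0.0292,0,0,0,0,0.3],[-0.0274,-0.0292,0,0,0,0,0.3],[-0.0274,-0.0292,0,0,0,0,0.3],[0,0,0,0,0,0,0.3]],
])

```text
time: 16.48
position: [470.4, -355.2, 193.5]
orientation: [-0.091, -3.137, 0.001]
force: [1.1, -1.1, 0.1]
width: 61.2
gripper_force: 0.0
```

Call:
send_rows([
  [[0,0,0.03,0,0,0,0.3],[0,0,0.03,0,0,0,0.3],[0,0,0.01,0,0,0,0.3],[0,0,0,0,0,0,0.3],[0,0,0,0,0,0,0.3]],
])

```text
time: 16.9
position: [467.4, -349.7, 126.5]
orientation: [-0.086, -3.139, 0.0]
force: [-0.2, 0.5, 0.5]
width: 61.2
gripper_force: 0.0
```

Call:
send_rows([
  [[0,0.002,0.015,0,0,0,0.3],[0,0,0.015,0,0,0,0.3],[0,0,0.015,0,0,0,0.3],[0,0,0.011,0,0,0,0.3],[0,0,0,0,0,0,0.3]],
])

```text
time: 17.32
position: [467.6, -346.6, 70.0]
orientation: [-0.085, -3.14, -0.001]
force: [-0.4, 0.4, -0.3]
width: 61.3
gripper_force: 0.0
```

Call:
send_rows([
  [[0,0,0,0,0,0,1],[0,0,0,0,0,0,1],[0,0,0,0,0,0,1],[0,0,0,0,0,0,1],[0,0,0,0,0,0,1],[0,0,0,0,0,0,1]],
], force=50)

```text
time: 17.82
position: [468.2, -346.7, 71.0]
orientation: [0.084, 3.14, -0.001]
force: [-0.3, -2.8, 2.0]
width: 26.8
gripper_force: 1.0
```

Call:
send_rows([
  [[0,0,0,0,0,0,1],[0,0,0,0,0,0,1],[0,0,0,0,0,0,1],[0,0,0,0,0,0,1]],
])

```text
time: 18.15
position: [468.2, -346.7, 70.9]
orientation: [0.084, 3.14, -0.001]
force: [-1.1, -0.2, 5.3]
width: 23.9
gripper_force: 50.0
```

Call:
send_rows([
  [[0,0,-0.02,0,0,0,1],[0,0,-0.03,0,0,0,1],[0,0,-0.03,0,0,0,1],[0,0,-0.03,0,0,0,1],[0,0,-0.02,0,0,-3.1,1],[0,0,0,0,0,0,1]],
])

```text
time: 18.65
position: [469.7, -347.4, 204.9]
orientation: [-0.006, 3.136, -0.004]
force: [0.7, 0.7, -1.7]
width: 23.3
gripper_force: 50.0
```

Call:
send_rows([
  [[-0.0139,0.0343,0,0,0,0,1],[-0.0139,0.0343,0,0,0,0,1],[-0.0139,0.0343,0,0,0,0,1],[-0.0139,0.0343,0,0,0,0,1],[-0.0139,0.0343,0,0,0,0,1],[-0.0139,0.0343,0,0,0,0,1],[-0.0139,0.0343,0,0,0,0,1],[-0.0139,0.0343,0,0,0,0,1]],
])

```text
time: 19.32
position: [578.3, -70.1, 198.9]
orientation: [-0.0, -3.139, -0.001]
force: [1.0, -0.5, -2.5]
width: 23.6
gripper_force: 50.0
```

Call:
send_rows([
  [[-0.0139,0.0343,0,0,0,0,1],[-0.0139,0.0343,0,0,0,0,1],[-0.0139,0.0343,0,0,0,0,1],[0,0,0,0,0,0,1],[0,0,0,0,0,0,1],[0,0,0,0,0,0,1]],
])

```text
time: 19.82
position: [619.6, 31.0, 198.8]
orientation: [0.001, -3.138, 0.001]
force: [-0.3, -0.5, -3.4]
width: 24.1
gripper_force: 50.0
```

```bash
python3 - <<'E'
from h import *
a=env.get_image("scene");b=env.get_image("top")
x=cv2.resize(a["img"][90:270,170:390][:,:,::-1],None,fx=3.2,fy=3.2,interpolation=cv2.INTER_CUBIC);cv2.imwrite("pics/s4.png",x)
s=env.read_state();print(s["position"],s["width"],s["gripper_force"])
E
```

```text
[619.83469427  30.02165287 199.69344279] 23.864811893710524 49.99782621860504
```

View pics/s4.png

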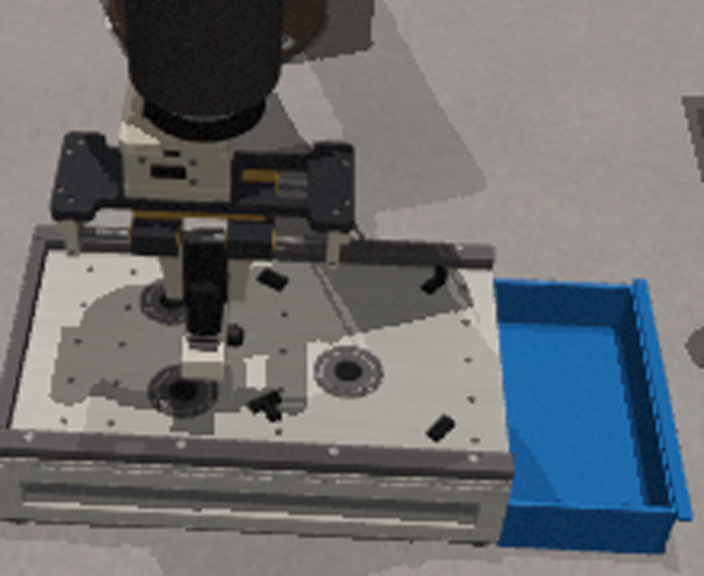

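The scraper is held level above the deck at (205,300), and the trimmings are where they were. I'll lower it.

Call:
send_rows([
  [[-0.001,0,0.03,0,0,0,1],[0,0,0.025,0,0,0,1],[0,0,0.012,0,0,0,1],[0,0,0,0,0,0,1],[0,0,0.002,0,0,0,1],[0,0,0.002,0,0,0,1],[0,0,0,0,0,0,1]],
])

```text
time: 20.5
position: [622.2, 30.6, 130.6]
orientation: [-0.0, 3.14, 0.001]
force: [-0.2, -0.2, -1.7]
width: 23.7
gripper_force: 50.0
```

Call:
send_rows([
  [[0,0,0.001,0,0,0,1],[0,0,0.001,0,0,0,1],[0,0,0,0,0,0,1]],
])

```text
time: 20.75
position: [621.8, 30.9, 127.9]
orientation: [-0.001, 3.141, 0.0]
force: [-0.4, 0.6, -2.6]
width: 23.7
gripper_force: 50.0
```

Call:
send_rows([
  [[0,0,0.001,0,0,0,1],[0,0,0,0,0,0,1],[0,0,0,0,0,0,1]],
])

```text
time: 21.0
position: [621.8, 30.9, 127.1]
orientation: [-0.001, 3.141, 0.0]
force: [-1.7, 0.8, 1.6]
width: 23.9
gripper_force: 50.0
```

Call:
send_rows([
  [[0,0,0.0005,0,0,0,1],[0,0,0,0,0,0,1]],
])

```text
time: 21.17
position: [621.8, 30.9, 127.1]
orientation: [-0.001, 3.141, 0.0]
force: [-4.7, 0.6, 6.6]
width: 23.6
gripper_force: 50.0
```

Call:
send_rows([
  [[0,0.006,-0.0008,0,0,0,1],[0,0.01,0,0,0,0,1],[0,0.01,0,0,0,0,1],[0,0.01,0,0,0,0,1],[0,0.01,0,0,0,0,1],[0,0.01,0,0,0,0,1],[0,0.01,0,0,0,0,1],[0,0.01,0,0,0,0,1]],
])

```text
time: 21.83
position: [621.7, 107.9, 127.0]
orientation: [-0.001, 3.141, -0.0]
force: [-0.0, -3.2, 1.9]
width: 24.0
gripper_force: 50.0
```

Call:
send_rows([
  [[0,0.01,0,0,0,0,1],[0,0.01,0,0,0,0,1],[0,0.01,0,0,0,0,1],[0,0.01,0,0,0,0,1],[0,0.01,0,0,0,0,1],[0,0.01,0,0,0,0,1],[0,0.01,0,0,0,0,1],[0,0.01,0,0,0,0,1]],
])

```text
time: 22.5
position: [621.6, 187.7, 127.0]
orientation: [-0.001, 3.141, -0.0]
force: [-0.5, -4.6, 4.9]
width: 23.6
gripper_force: 50.0
```

Call:
send_rows([
  [[0,0.01,0,0,0,0,1],[0,0.01,0,0,0,0,1],[0,0.01,0,0,0,0,1],[0,0.01,0,0,0,0,1],[0,0.008,0,0,0,0,1],[0,0.008,0,0,0,0,1],[0,0.008,0,0,0,0,1],[0,0.005,0,0,0,0,1]],
])

```text
time: 23.17
position: [621.6, 257.0, 127.0]
orientation: [-0.001, 3.141, -0.0]
force: [0.8, -4.4, 5.1]
width: 23.5
gripper_force: 50.0
```

```bash
python3 - <<'E'
from h import *
a=env.get_image("scene")
x=cv2.resize(a["img"][90:270,170:390][:,:,::-1],None,fx=3.2,fy=3.2,interpolation=cv2.INTER_CUBIC);cv2.imwrite("pics/s5.png",x)
s=env.read_state();print(s["position"],s["width"],s["gripper_force"])
E
```

```text
[621.63217763 257.71796156 127.06665407] 23.787129603697426 50.00266134738922
```

View pics/s5.png

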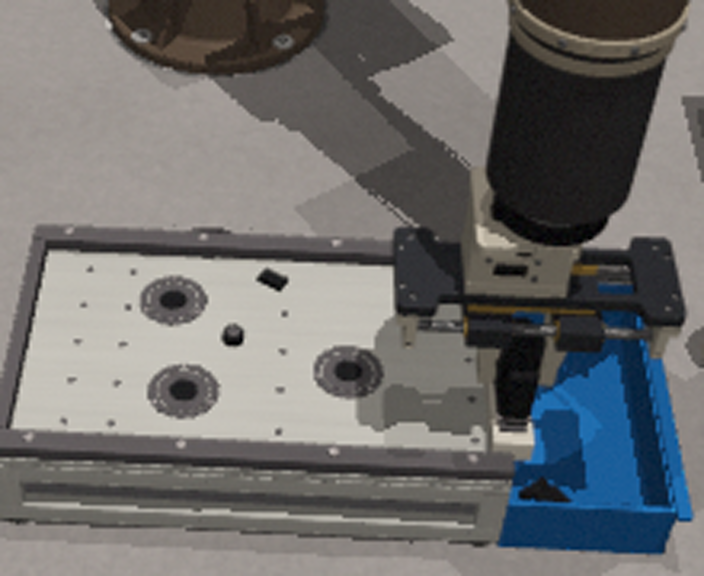

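The two right-hand trimmings are in the tray at (540,490). The bushing and tab are still on the deck at (233,335) and (272,280), and the L is hidden. Next is the left lane.

Call:
send_rows([
  [[0,0,-0.04,0,0,0,1],[0.0147,-0.0326,0,0,0,0,1],[0.0147,-0.0326,0,0,0,0,1],[0.0147,-0.0326,0,0,0,0,1],[0.0147,-0.0326,0,0,0,0,1],[0.0147,-0.0326,0,0,0,0,1],[0.0147,-0.0326,0,0,0,0,1],[0.0147,-0.0326,0,0,0,0,1]],
])

```text
time: 23.88
position: [517.3, 27.5, 165.8]
orientation: [0.001, -3.14, -0.002]
force: [0.6, 0.5, -2.4]
width: 23.8
gripper_force: 50.0
```

Call:
send_rows([
  [[0,0,0,0,0,0,1],[0,0,0,0,0,0,1],[0,0,0.02,0,0,0,1],[0,0,0.015,0,0,0,1],[0,0,0.002,0,0,0,1],[0,0,0,0,0,0,1],[0,0,0,0,0,0,1]],
])

```text
time: 24.47
position: [517.7, 28.7, 129.9]
orientation: [0.002, -3.139, 0.0]
force: [-8.8, -0.4, 11.1]
width: 23.6
gripper_force: 50.0
```

Call:
send_rows([
  [[0,0,-0.006,0,0,0,1],[-0.004,0,0,0,0,0,1],[0,0,0,0,0,0,1],[0,0,0.003,0,0,0,1],[0,0,0.001,0,0,0,1],[0,0,0,0,0,0,1]],
])

```text
time: 24.97
position: [522.4, 27.6, 131.1]
orientation: [0.001, -3.14, 0.0]
force: [0.8, -0.5, -2.2]
width: 23.7
gripper_force: 50.0
```

Call:
send_rows([
  [[0,0,0.001,0,0,0,1],[0,0,0,0,0,0,1]],
])

```text
time: 25.13
position: [522.6, 27.5, 130.7]
orientation: [0.001, -3.141, 0.0]
force: [-1.3, -0.1, -1.0]
width: 23.7
gripper_force: 50.0
```

```bash
python3 - <<'E'
from h import *
a=env.get_image("scene")
x=cv2.resize(a["img"][110:270,170:370][:,:,::-1],None,fx=3.7,fy=3.7,interpolation=cv2.INTER_CUBIC);cv2.imwrite("pics/s6.png",x)
s=env.read_state();print(s["position"],s["force"])
E
```

```text
[522.63468924  27.52078122 130.78950431] [-0.5112058   0.94867089 -1.82845752]
```

View pics/s6.png

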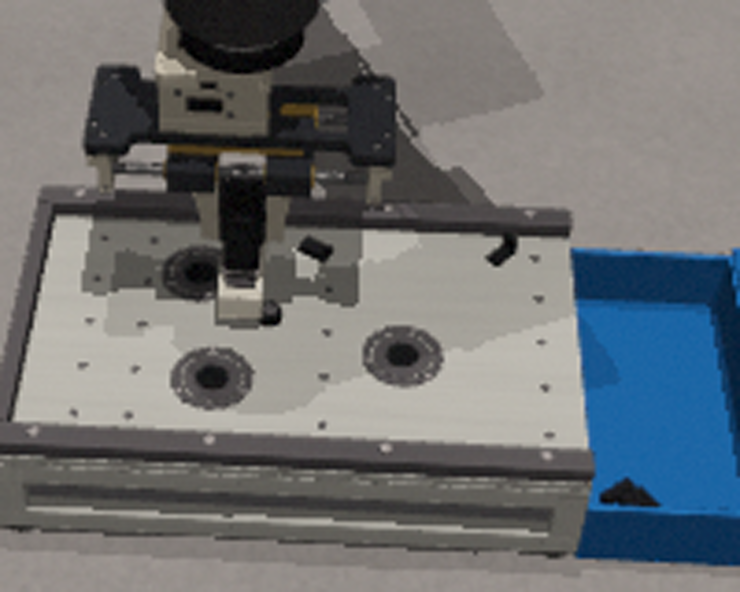

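Call:
send_rows([
  [[0,0,0.001,0,0,0,1],[0,0,0,0,0,0,1],[0,0,0,0,0,0,1]],
])

```text
time: 25.43
position: [522.7, 27.5, 130.3]
orientation: [-0.001, 3.141, -0.0]
force: [-2.8, -1.2, 3.7]
width: 23.5
gripper_force: 50.0
```

```bash
python3 - <<'E'
from h import *
s=env.read_state();print(s["position"],s["force"],s["torque"])
E
```

```text
[522.71783775  27.4522628  130.32239855] [-2.82569238 -1.24671357  3.72258911] [-0.11418213  1.11044482  0.02558316]
```

Call:
send_rows([
  [[0,0,0,0,0,0,1],[0,0,0.001,0,0,0,1],[0,0,0.001,0,0,0,1],[0,0,0.001,0,0,0,1],[0,0,0,0,0,0,1],[0,0,0,0,0,0,1]],
], force=8)

```text
time: 25.93
position: [522.8, 27.3, 127.7]
orientation: [-0.001, 3.141, -0.001]
force: [-5.8, -1.8, 10.2]
width: 24.2
gripper_force: 8.0
```

```bash
python3 - <<'E'
from h import *
s=env.read_state();print(s["position"],s["force"],s["torque"])
E
```

```text
[522.79727815  27.31614998 127.70067072] [-5.79405286 -1.78244529 10.15935965] [-0.50591017  1.77898234  0.07245685]
```

Call:
send_rows([
  [[0,0,0,0,0,0,0.5],[0,0,0,0,0,0,0.5],[0,0,0,0,0,0,0.5],[0,0,0,0,0,0,0.5],[0,0,0,0,0,0,0.5]],
])

```text
time: 26.35
position: [522.9, 27.6, 126.7]
orientation: [-0.001, 3.142, -0.0]
force: [0.9, -0.1, -0.4]
width: 43.3
gripper_force: 0.1
```

```bash
python3 - <<'E'
from h import *
s=env.read_state();print(s["position"],s["force"],s["torque"],s["width"])
a=env.get_image("scene")
x=cv2.resize(a["img"][150:230,190:290][:,:,::-1],None,fx=7,fy=7,interpolation=cv2.INTER_CUBIC);cv2.imwrite("pics/s7.png",x)
E
```

```text
[522.86959495  27.64404576 126.70351135] [ 0.86885252 -0.10365399 -0.41377738] [-0.07616706 -0.04265425  0.04906708] 43.31205863717595
```

View pics/s7.png

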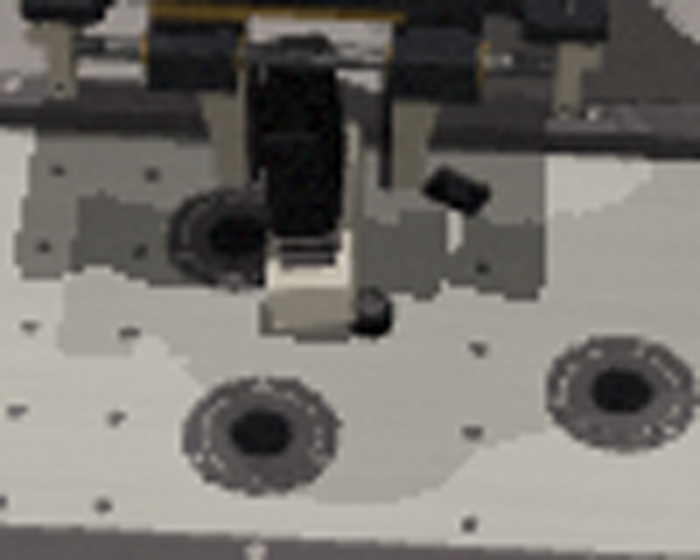

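The block stands flat on the deck. I'll regrip firmly and check its x position.

Call:
send_rows([
  [[0,0,0,0,0,0,1],[0,0,0,0,0,0,1],[0,0,0,0,0,0,1],[0,0,0,0,0,0,1],[0,0,0,0,0,0,1],[0,0,0,0,0,0,1]],
], force=58)

```text
time: 26.9
position: [522.7, 27.6, 126.8]
orientation: [0.001, -3.141, -0.0]
force: [-1.2, -0.5, -0.4]
width: 24.0
gripper_force: 58.0
```

```bash
python3 - <<'E'
from h import *
s=env.read_state();print(s["position"],s["force"],s["torque"],s["width"],s["gripper_force"])
a=env.get_image("scene")
S=lambda x,y:(190+(x+.5)/7-.5,150+(y+.5)/7-.5)
print(onz(a,S(260,333),80),onz(a,S(350,340),80), onz(a,S(370,315),84))
for r in env.landmark_of("scraper",a)[:1]: print(onz(a,r["uv"],80),r["p"])
E
```

```text
[522.68393091  27.59564746 126.83734825] [-1.15785648 -0.51522807 -0.43289572] [ 0.00613891  0.16555284 -0.0312037 ] 23.955725546334307 57.967010736465454
[566.36876373   8.37247853  80.        ] [567.7813805   40.68355365  80.        ] [558.89160729  47.31825752  84.        ]
[531.11290002  31.42783356  80.        ] 0.68
```

Call:
send_rows([
  [[0,0.004,-0.0003,0,0,0,1],[0.001,0.008,0,0,0,0,1],[0.001,0.01,0,0,0,0,1],[0.001,0.01,0,0,0,0,1],[0,0.01,0,0,0,0,1],[0,0.01,0,0,0,0,1],[0,0.01,0,0,0,0,1],[0,0.01,0,0,0,0,1]],
])

```text
time: 27.67
position: [519.6, 101.0, 127.0]
orientation: [0.002, -3.141, -0.0]
force: [-0.2, -0.6, -2.0]
width: 24.2
gripper_force: 58.0
```

Call:
send_rows([
  [[0,0.01,0,0,0,0,1],[0,0.01,0,0,0,0,1],[0,0.01,0,0,0,0,1],[0,0.01,0,0,0,0,1],[0,0.01,0,0,0,0,1],[0,0.01,0,0,0,0,1],[0,0.01,0,0,0,0,1],[0,0.01,0,0,0,0,1]],
])

```text
time: 28.33
position: [519.7, 180.5, 127.1]
orientation: [0.001, -3.142, 0.0]
force: [-0.5, -0.1, -3.1]
width: 24.0
gripper_force: 58.0
```

Call:
send_rows([
  [[0,0.01,0,0,0,0,1],[0,0.01,0,0,0,0,1],[0,0.01,0,0,0,0,1],[0,0.01,0,0,0,0,1],[0,0.01,0,0,0,0,1],[0,0.01,0,0,0,0,1],[0,0.01,0,0,0,0,1],[0,0.008,0,0,0,0,1]],
])

```text
time: 29.0
position: [519.7, 258.8, 127.2]
orientation: [-0.001, 3.141, 0.0]
force: [-0.5, -0.2, -3.1]
width: 23.8
gripper_force: 58.0
```

```bash
python3 - <<'E'
from h import *
a=env.get_image("scene")
x=cv2.resize(a["img"][110:270,170:390][:,:,::-1],None,fx=3.4,fy=3.4,interpolation=cv2.INTER_CUBIC);cv2.imwrite("pics/s8.png",x)
s=env.read_state();print(s["position"],s["force"])
E
```

```text
[519.96339252 259.87397038 127.14743175] [ 0.93834578  1.66981458 -3.01215745]
```

View pics/s8.png

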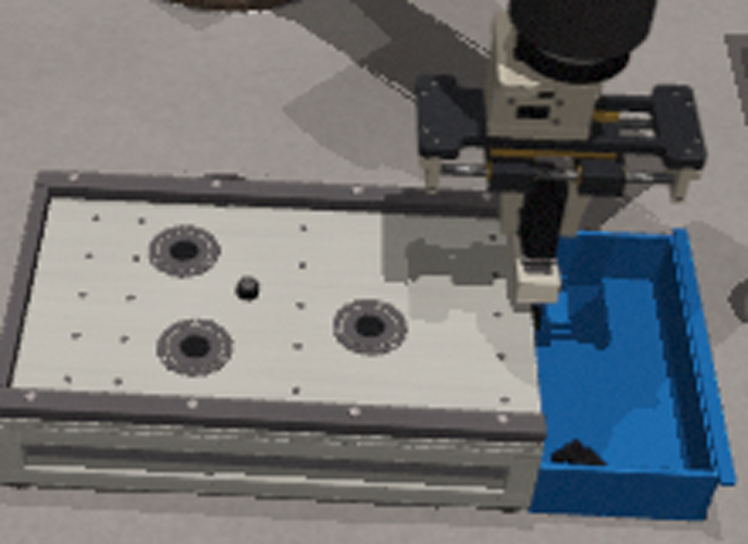

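The left lane is clear, with a dark piece at (543,315) against the tray wall. Only the bushing remains, at (247,288), which is about (566,70) in world coordinates. Next is the centre lane.

Call:
send_rows([
  [[0,0,-0.035,0,0,0,1],[-0.0077,-0.0383,0,0,0,0,1],[-0.0077,-0.0383,0,0,0,0,1],[-0.0077,-0.0383,0,0,0,0,1],[-0.0077,-0.0383,0,0,0,0,1],[-0.0077,-0.0383,0,0,0,0,1],[-0.0077,-0.0383,0,0,0,0,1],[0,0,0,0,0,0,1]],
])

```text
time: 29.72
position: [566.1, 22.4, 162.1]
orientation: [-0.006, -3.141, 0.002]
force: [1.0, 0.3, -2.8]
width: 24.0
gripper_force: 58.0
```

Call:
send_rows([
  [[0,0,0,0,0,0,1],[0,0,0,0,0,0,1],[0,0,0.02,0,0,0,1],[0,0,0.0125,0,0,0,1],[0,0,0,0,0,0,1],[0,0,0,0,0,0,1]],
])

```text
time: 30.22
position: [566.6, 29.0, 130.7]
orientation: [-0.005, 3.14, -0.001]
force: [-0.9, -1.9, 3.2]
width: 23.7
gripper_force: 58.0
```

Call:
send_rows([
  [[0,0,0.001,0,0,0,1],[0,0,0.001,0,0,0,1],[0,0,0,0,0,0,1]],
])

```text
time: 30.47
position: [566.7, 28.8, 130.2]
orientation: [-0.006, 3.139, -0.001]
force: [-5.6, -1.3, 16.0]
width: 23.7
gripper_force: 58.0
```

Call:
send_rows([
  [[0,0,0,0,0,0,1],[0,0,0.001,0,0,0,1],[0,0,0,0,0,0,1],[0,0,0,0,0,0,0.5],[0,0,0,0,0,0,0.5],[0,0,0,0,0,0,0.5],[0,0,0,0,0,0,0.5]],
], force=8)

```text
time: 31.05
position: [565.8, 28.4, 126.5]
orientation: [0.002, -3.141, 0.0]
force: [0.5, -1.0, 0.1]
width: 42.3
gripper_force: 0.2
```

Call:
send_rows([
  [[0,0,0,0,0,0,1],[0,0,0,0,0,0,1],[0,0,0,0,0,0,1],[0,0,0,0,0,0,1],[0,0,0,0,0,0,1],[0,0,0,0,0,0,1]],
], force=58)

```text
time: 31.55
position: [566.0, 28.0, 126.7]
orientation: [-0.001, 3.141, 0.001]
force: [-0.7, 1.6, 1.8]
width: 23.6
gripper_force: 58.0
```

Call:
send_rows([
  [[0,0.005,-0.0003,0,0,0,1],[0,0.008,0,0,0,0,1],[0,0.01,0,0,0,0,1],[0,0.01,0,0,0,0,1],[0,0.01,0,0,0,0,1],[0,0.01,0,0,0,0,1],[0,0.01,0,0,0,0,1],[0,0.01,0,0,0,0,1]],
])

```text
time: 32.22
position: [565.5, 102.2, 126.5]
orientation: [0.001, -3.141, -0.0]
force: [-0.3, 0.6, -2.8]
width: 23.6
gripper_force: 58.0
```

Call:
send_rows([
  [[0,0.01,0,0,0,0,1],[0,0.01,0,0,0,0,1],[0,0.01,0,0,0,0,1],[0,0.01,0,0,0,0,1],[0,0.01,0,0,0,0,1],[0,0.01,0,0,0,0,1],[0,0.01,0,0,0,0,1],[0,0.01,0,0,0,0,1]],
])

```text
time: 32.88
position: [565.9, 181.8, 127.0]
orientation: [-0.001, 3.142, 0.0]
force: [-1.2, 0.3, -2.7]
width: 23.6
gripper_force: 58.0
```

Call:
send_rows([
  [[0,0.01,0,0,0,0,1],[0,0.01,0,0,0,0,1],[0,0.01,0,0,0,0,1],[0,0.01,0,0,0,0,1],[0,0.01,0,0,0,0,1],[0,0.008,0,0,0,0,1],[0,0.008,0,0,0,0,1],[0,0.008,0,0,0,0,1]],
])

```text
time: 33.55
position: [565.8, 255.6, 126.9]
orientation: [0.001, -3.141, 0.0]
force: [0.4, -0.0, -3.2]
width: 23.5
gripper_force: 58.0
```

Call:
send_rows([
  [[0,0,0,0,0,0,1],[0,0,-0.03,0,0,0,1],[0,0,-0.03,0,0,0,1],[0,0,-0.03,0,0,0,1],[0,-0.03,0,0,0,0,1],[0,-0.03,0,0,0,0,1],[0,-0.03,0,0,0,0,1]],
])

```text
time: 34.13
position: [565.6, 164.0, 217.6]
orientation: [-0.002, 3.141, 0.001]
force: [0.6, -0.7, -2.4]
width: 23.6
gripper_force: 58.0
```

```bash
python3 - <<'E'
from h import *
np.set_printoptions(precision=1,suppress=True)
a=env.get_image("scene");b=env.get_image("top")
x=cv2.resize(a["img"][90:270,170:390][:,:,::-1],None,fx=3.4,fy=3,interpolation=cv2.INTER_CUBIC)
y=cv2.resize(b["img"][135:235,155:325][:,:,::-1],(380,230),interpolation=cv2.INTER_CUBIC)
c=np.zeros((540+0,748,3),np.uint8);c[:,:]=x[:540];cv2.imwrite("pics/s9.png",c)
s=env.read_state();print(s["position"],s["force"])
for nm,im in(("s",a),("t",b)):
    for r in env.look_for("trim1",im): print(nm,onz(im,r["uv"],10),onz(im,r["uv"],84),round(r["p"],2))
E
```

```text
[565.2 161.1 217.4] [ 0.3  0.5 -1.9]
s [484.7  46.5  10. ] [553.7  49.5  84. ] 0.47
```

View pics/s9.png

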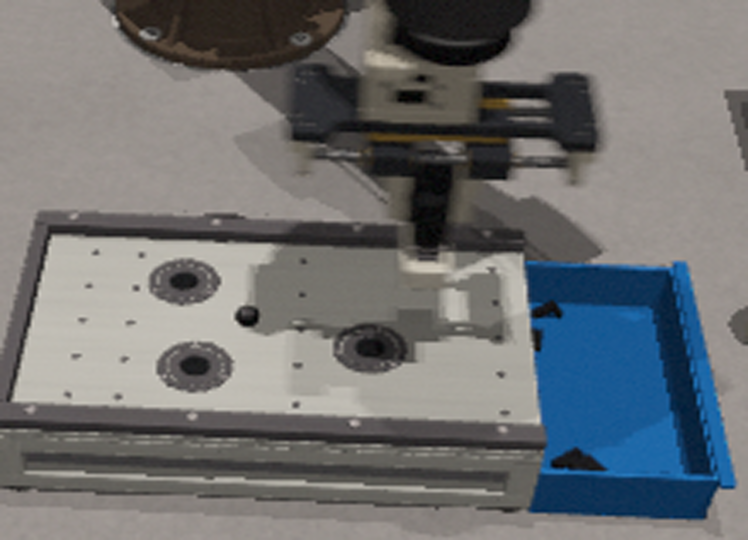

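The bushing still appears on the deck at (247,315), which is about (558,48) in world coordinates. It had been knocked there from (566,70). I'll move the arm back and triangulate it numerically.

Call:
send_rows([
  [[0,-0.035,0,0,0,0,1],[0,-0.035,0,0,0,0,1],[0,-0.035,0,0,0,0,1],[0,-0.035,0,0,0,0,1],[0,-0.035,0,0,0,0,1],[0,-0.035,0,0,0,0,1],[0,-0.035,0,0,0,0,1],[0,-0.035,0,0,0,0,1]],
])

```text
time: 35.0
position: [566.2, -116.1, 217.0]
orientation: [-0.002, 3.141, 0.0]
force: [1.2, 0.5, -3.0]
width: 24.0
gripper_force: 58.0
```

Call:
send_rows([
  [[0,-0.035,0,0,0,0,1],[0,-0.035,0,0,0,0,1],[0,-0.035,0,0,0,0,1],[0,0,0,0,0,0,1],[0,0,0,0,0,0,1],[0,0,0,0,0,0,1]],
])

```text
time: 35.5
position: [566.2, -219.9, 216.5]
orientation: [0.0, -3.141, -0.0]
force: [-0.1, -0.3, -3.2]
width: 23.5
gripper_force: 58.0
```

```bash
cat > blobs.py <<'E'
from h import *
np.set_printoptions(precision=1,suppress=True)
a=env.get_image("scene");b=env.get_image("top")
print(env.read_state()["position"])
for nm,im in(("s",a),("t",b)):
    poly=np.array([proj(im,p) for p in((472,-109,80),(668,-109,80),(676,375,6),(464,375,6))])
    m=np.zeros(im["img"].shape[:2],np.uint8); cv2.fillPoly(m,[poly.astype(np.int32)],255)
    d=((im["img"].max(2)<60)&(m>0)).astype(np.uint8)
    n,l,st,c=cv2.connectedComponentsWithStats(d)
    for i in range(1,n):
        if st[i,4]>=4: print(nm,c[i],st[i,4],st[i,2:4],"deck",onz(im,c[i],84)[:2],"tray",onz(im,c[i],10)[:2])
E
python3 blobs.py
```

```text
[ 566.4 -219.1  216.9]
s [220.  183.2] 108 [15 14] deck [522.9 -12.1] tray [451.1 -20.6]
s [330.7 193. ] 30 [8 6] deck [539.9 269.6] tray [469.6 286.1]
s [242.5 196. ] 22 [6 5] deck [563.7  47.8] tray [495.6  44.6]
s [327.5 202.8] 13 [2 7] deck [573.6 259.2] tray [506.3 274.8]
s [278.4 205.6] 42 [8 6] deck [590.3 137.4] tray [524.5 142.2]
s [227.  211.4] 50 [9 7] deck [616.6  13. ] tray [553.1   6.8]
s [271.8 235.8] 311 [121   8] deck [684.5 122.1] tray [627.  125.6]
s [339.3 243.5] 62 [16  7] deck [697.6 276.9] tray [641.3 294. ]
t [275.8 184.4] 249 [14 59] deck [573.2  -0.1] tray [584.7  -3.4]
t [192.7 168.9] 9 [5 3] deck [624.7 284.3] tray [638.6 294.2]
t [193.6 215.4] 8 [5 2] deck [465.3 277.3] tray [471.7 286.9]
```

```bash
python3 - <<'E'
from h import *
a=env.get_image("scene");b=env.get_image("top")
print(proj(b,(563,48,84)),proj(b,(566,70,84)))
y=cv2.resize(b["img"][140:230,170:300][:,:,::-1],(780,540),interpolation=cv2.INTER_CUBIC)[:300]
y=cv2.resize(b["img"][145:225,190:290][:,:,::-1],(400,320),interpolation=cv2.INTER_CUBIC)
x=cv2.resize(a["img"][165:245,200:300][:,:,::-1],(400,320),interpolation=cv2.INTER_CUBIC)
cv2.imwrite("pics/c10.png",np.hstack([x,y]))
E
```

```text
[261.6537435  187.24644689] [255.20280007 186.32898922]
```

View pics/c10.png

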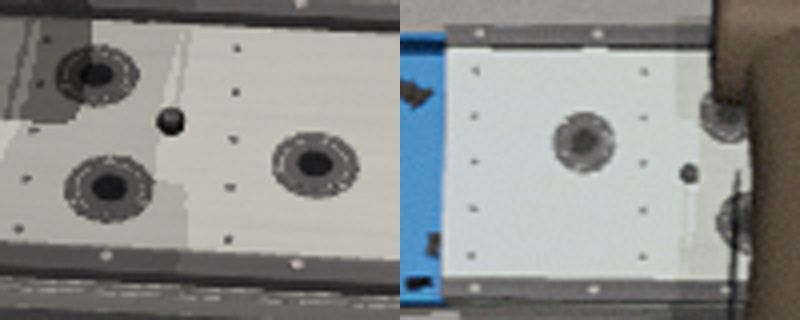

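The bushing really is on the deck at about (560,47), so the block was landing on it. I'll set the block down further back at y≈0, let it settle flat, regrip and sweep again.

Call:
send_rows([
  [[0,0.031,0,0,0,0,1],[0,0.031,0,0,0,0,1],[0,0.031,0,0,0,0,1],[0,0.031,0,0,0,0,1],[0,0.031,0,0,0,0,1],[0,0.031,0,0,0,0,1],[0,0.031,0,0,0,0,1],[0,0,0,0,0,0,1]],
])

```text
time: 36.37
position: [566.2, 2.0, 217.4]
orientation: [-0.008, 3.14, 0.002]
force: [0.4, -0.4, -3.3]
width: 23.8
gripper_force: 58.0
```

Call:
send_rows([
  [[0,0,0.03,0,0,0,1],[0,0,0.03,0,0,0,1],[0,0,0.015,0,0,0,1],[0,0,0,0,0,0,1],[0,0,0.002,0,0,0,1],[0,0,0.002,0,0,0,1],[0,0,0,0,0,0,1]],
])

```text
time: 36.95
position: [566.8, -2.8, 139.2]
orientation: [-0.002, 3.139, 0.001]
force: [-0.7, -0.4, -2.4]
width: 24.0
gripper_force: 58.0
```

Call:
send_rows([
  [[0,0,0.002,0,0,0,1],[0,0,0.002,0,0,0,1],[0,0,0,0,0,0,1]],
])

```text
time: 37.2
position: [566.0, -3.2, 134.1]
orientation: [-0.0, 3.141, 0.0]
force: [0.3, -0.8, -1.9]
width: 23.6
gripper_force: 58.0
```

Call:
send_rows([
  [[0,0,0.002,0,0,0,1],[0,0,0.001,0,0,0,1],[0,0,0,0,0,0,1]],
])

```text
time: 37.45
position: [565.8, -3.3, 130.7]
orientation: [0.001, -3.141, 0.0]
force: [0.8, 1.4, -2.8]
width: 23.6
gripper_force: 58.0
```

Call:
send_rows([
  [[0,0,0.001,0,0,0,1],[0,0,0.001,0,0,0,1],[0,0,0,0,0,0,1]],
])

```text
time: 37.7
position: [565.8, -3.2, 128.7]
orientation: [0.001, -3.141, 0.0]
force: [-0.1, -0.6, -3.1]
width: 23.7
gripper_force: 58.0
```

Call:
send_rows([
  [[0,0,0.001,0,0,0,1],[0,0,0,0,0,0,1]],
])

```text
time: 37.87
position: [565.9, -3.2, 127.8]
orientation: [0.001, -3.141, 0.0]
force: [0.0, -0.1, -3.8]
width: 23.7
gripper_force: 58.0
```

Call:
send_rows([
  [[0,0,0.001,0,0,0,1],[0,0,0,0,0,0,1]],
])

```text
time: 38.03
position: [565.9, -3.2, 126.8]
orientation: [0.001, -3.141, 0.0]
force: [-0.3, -0.0, -2.6]
width: 23.7
gripper_force: 58.0
```

Call:
send_rows([
  [[0,0,0.001,0,0,0,1],[0,0,0,0,0,0,1]],
])

```text
time: 38.2
position: [565.9, -3.2, 125.8]
orientation: [0.001, -3.141, -0.0]
force: [0.4, 0.4, -2.9]
width: 23.7
gripper_force: 58.0
```

Call:
send_rows([
  [[0,0,0.001,0,0,0,1],[0,0,0,0,0,0,1]],
])

```text
time: 38.37
position: [565.9, -3.2, 124.8]
orientation: [0.001, -3.141, 0.0]
force: [-0.1, -0.3, -2.7]
width: 23.1
gripper_force: 58.0
```

Call:
send_rows([
  [[0,0,0.001,0,0,0,1],[0,0,0.001,0,0,0,1],[0,0,0,0,0,0,1]],
])

```text
time: 38.62
position: [565.8, -3.2, 122.7]
orientation: [0.001, -3.141, 0.0]
force: [-0.4, 0.4, -2.5]
width: 24.1
gripper_force: 58.0
```

Call:
send_rows([
  [[0,0,0.001,0,0,0,1],[0,0,0,0,0,0,1]],
])

```text
time: 38.78
position: [565.9, -3.2, 121.8]
orientation: [0.001, -3.141, 0.0]
force: [-0.8, -0.0, -3.5]
width: 24.0
gripper_force: 58.0
```

Call:
send_rows([
  [[0,0,0.001,0,0,0,1],[0,0,0,0,0,0,1]],
])

```text
time: 38.95
position: [565.9, -3.2, 120.8]
orientation: [0.001, -3.141, 0.0]
force: [-0.1, 0.4, -2.7]
width: 23.8
gripper_force: 58.0
```

Call:
send_rows([
  [[0,0,0.001,0,0,0,1],[0,0,0,0,0,0,1]],
])

```text
time: 39.12
position: [565.9, -3.2, 119.8]
orientation: [0.001, -3.141, 0.0]
force: [0.3, 0.0, -3.0]
width: 24.2
gripper_force: 58.0
```

Call:
send_rows([
  [[0,0,0.001,0,0,0,1],[0,0,0,0,0,0,1]],
])

```text
time: 39.28
position: [566.0, -3.2, 119.4]
orientation: [-0.001, 3.141, -0.0]
force: [-1.9, -0.2, 1.9]
width: 23.9
gripper_force: 58.0
```

Call:
send_rows([
  [[0,0,0.001,0,0,0,1],[0,0,0,0,0,0,1]],
])

```text
time: 39.45
position: [566.0, -3.2, 119.3]
orientation: [-0.002, 3.141, -0.0]
force: [-6.4, 0.8, 11.0]
width: 23.4
gripper_force: 58.0
```

Contact came 7.7 mm lower than before, so the block had indeed been carried high over the bushing. I'll release to level it, regrip and sweep.

Call:
send_rows([
  [[0,0,0,0,0,0,0.5],[0,0,0,0,0,0,0.5],[0,0,0,0,0,0,0.5],[0,0,-0.003,0,0,0,0.5],[0,0,-0.003,0,0,0,0.5],[0,0,0,0,0,0,0.5]],
])

```text
time: 39.95
position: [566.5, -3.1, 124.7]
orientation: [-0.001, 3.141, 0.0]
force: [0.2, 0.4, 0.2]
width: 43.7
gripper_force: 0.0
```

Call:
send_rows([
  [[0,0,0,0,0,0,1],[0,0,0,0,0,0,1],[0,0,0,0,0,0,1],[0,0,0,0,0,0,1],[0,0,0,0,0,0,1],[0,0,0,0,0,0,1],[0,0,0,0,0,0,1]],
], force=58)

```text
time: 40.53
position: [565.9, -3.2, 123.8]
orientation: [0.001, -3.141, 0.0]
force: [0.3, 0.2, 0.2]
width: 23.6
gripper_force: 58.0
```

Call:
send_rows([
  [[0,0.005,0,0,0,0,1],[0,0.01,0,0,0,0,1],[0,0.01,0,0,0,0,1],[0,0.01,0,0,0,0,1],[0,0.01,0,0,0,0,1],[0,0.01,0,0,0,0,1],[0,0.01,0,0,0,0,1],[0,0.01,0,0,0,0,1]],
])

```text
time: 41.2
position: [565.8, 73.1, 123.9]
orientation: [0.001, -3.141, -0.0]
force: [-0.2, -1.4, -2.0]
width: 23.5
gripper_force: 58.0
```

```bash
python3 blobs.py
```

```text
[566.1  73.7 123.9]
s [250.6 186.7] 300 [27 27] deck [530.4  66.5] tray [459.3  65. ]
s [223.6 183.9] 177 [20 14] deck [524.5  -2.9] tray [452.9 -10.6]
s [330.5 192.9] 30 [8 6] deck [539.6 269.2] tray [469.3 285.7]
s [261.5 195.9] 37 [6 7] deck [560.6  95.1] tray [492.1  96.2]
s [278.  202.8] 112 [16 11] deck [581.3 136.6] tray [514.7 141.4]
s [327.5 203. ] 14 [2 7] deck [574.4 259. ] tray [507.2 274.6]
s [226.9 211.3] 51 [9 7] deck [616.5  12.8] tray [553.    6.6]
s [272.3 235.8] 316 [121   8] deck [684.4 123.3] tray [627.  126.9]
s [339.3 243.5] 62 [16  7] deck [697.6 276.9] tray [641.3 294. ]
s [312.5 247.5] 6 [4 2] deck [712.6 214.8] tray [657.6 226.5]
t [253.8 158.2] 16 [5 4] deck [663.7  75.4] tray [679.3  75.7]
t [268.9 159.9] 11 [5 6] deck [658.   23.6] tray [673.4  21.4]
t [193.  168.9] 11 [6 4] deck [624.7 283.2] tray [638.5 293. ]
t [248.5 186.7] 463 [60 34] deck [564.5  92.8] tray [575.6  93.8]
t [202.4 172. ] 7 [4 5] deck [614.2 250.7] tray [627.5 259.1]
t [274.  171.5] 4 [3 2] deck [617.8   6. ] tray [631.3   3. ]
t [275.  186.5] 108 [12 19] deck [566.    2.6] tray [577.1  -0.6]
t [216.1 209.9] 163 [46 23] deck [484.5 201.8] tray [491.8 207.8]
t [276.2 200.1] 77 [12 11] deck [519.2  -1.5] tray [528.1  -4.9]
t [172.4 216. ] 7 [4 4] deck [462.7 348.7] tray [469.  361.6]
t [261. 215.] 7 [7 1] deck [468.1  49.7] tray [474.7  48.7]
```

The bushing is now being pushed ahead of the block, at y≈95. I'll finish the sweep.

Call:
send_rows([
  [[0,0.01,0,0,0,0,1],[0,0.01,0,0,0,0,1],[0,0.01,0,0,0,0,1],[0,0.01,0,0,0,0,1],[0,0.01,0,0,0,0,1],[0,0.01,0,0,0,0,1],[0,0.01,0,0,0,0,1],[0,0.01,0,0,0,0,1]],
])

```text
time: 41.97
position: [565.8, 152.9, 123.9]
orientation: [0.001, -3.142, 0.0]
force: [0.7, -0.0, -2.3]
width: 24.0
gripper_force: 58.0
```

Call:
send_rows([
  [[0,0.01,0,0,0,0,1],[0,0.01,0,0,0,0,1],[0,0.01,0,0,0,0,1],[0,0.01,0,0,0,0,1],[0,0.01,0,0,0,0,1],[0,0.01,0,0,0,0,1],[0,0.01,0,0,0,0,1],[0,0.01,0,0,0,0,1]],
])

```text
time: 42.63
position: [565.8, 232.8, 123.9]
orientation: [0.001, -3.142, 0.0]
force: [0.1, -0.6, -2.9]
width: 23.8
gripper_force: 58.0
```

Call:
send_rows([
  [[0,0.01,0,0,0,0,1],[0,0.008,0,0,0,0,1],[0,0.008,0,0,0,0,1],[0,0,0,0,0,0,1],[0,0,-0.03,0,0,0,1],[0,0,-0.03,0,0,0,1],[0,0,-0.03,0,0,0,1]],
])

```text
time: 43.22
position: [565.4, 257.3, 214.6]
orientation: [0.001, -3.14, 0.002]
force: [0.9, 0.9, -3.5]
width: 23.8
gripper_force: 58.0
```

Call:
send_rows([
  [[0,-0.03,0,0,0,0,1],[0,-0.035,0,0,0,0,1],[0,-0.035,0,0,0,0,1],[0,-0.035,0,0,0,0,1],[0,-0.035,0,0,0,0,1],[0,-0.035,0,0,0,0,1],[0,-0.035,0,0,0,0,1],[0,-0.035,0,0,0,0,1]],
])

```text
time: 43.88
position: [565.4, -19.1, 214.2]
orientation: [-0.001, 3.141, 0.0]
force: [1.0, -0.3, -2.0]
width: 23.4
gripper_force: 58.0
```

Call:
send_rows([
  [[0,-0.035,0,0,0,0,1],[0,-0.035,0,0,0,0,1],[0,-0.035,0,0,0,0,1],[0,-0.035,0,0,0,0,1],[0,-0.035,0,0,0,0,1],[0,-0.035,0,0,0,0,1],[0,0,0,0,0,0,1],[0,0,0,0,0,0,1]],
])

```text
time: 44.55
position: [565.3, -229.3, 213.5]
orientation: [-0.005, -3.141, -0.0]
force: [0.0, 0.9, -3.5]
width: 23.8
gripper_force: 58.0
```

```bash
python3 blobs.py
```

```text
[ 565.7 -227.2  213.7]
s [216.  182.6] 30 [ 5 11] deck [521.2 -22.6] tray [449.3 -32. ]
s [223.6 183.4] 43 [9 6] deck [522.8  -3. ] tray [451.  -10.6]
s [330.6 193. ] 31 [8 6] deck [539.8 269.4] tray [469.5 285.9]
s [327.5 202.8] 13 [2 7] deck [573.6 259.2] tray [506.3 274.8]
s [278.4 205.6] 42 [8 6] deck [590.3 137.4] tray [524.5 142.2]
s [226.9 211.3] 51 [9 7] deck [616.5  12.8] tray [553.    6.6]
s [335.6 218.7] 29 [6 6] deck [624.1 274.7] tray [561.3 291.7]
s [271.6 235.8] 310 [121   8] deck [684.5 121.7] tray [627.1 125.2]
s [339.3 243.5] 62 [16  7] deck [697.6 276.9] tray [641.3 294. ]
t [278.8 184.3] 243 [15 59] deck [573.5 -10.3] tray [585.  -14.1]
t [192.4 169. ] 5 [4 3] deck [624.3 285.2] tray [638.2 295.1]
t [193.6 215.4] 8 [5 2] deck [465.3 277.3] tray [471.7 286.9]
```

All five pieces are now in the tray and the deck is clear. I'll take the scraper back to the drawer.

Call:
send_rows([
  [[0.0229,-0.0305,0,0,0,0,1],[0.0229,-0.0305,0,0,0,0,1],[0.0229,-0.0305,0,0,0,0,1],[0.0229,-0.0305,0,0,0,0,1],[0,0,0,0,0,0,1],[0,0,0,0,0,0,1],[0,0,0.03,0,0,0,1],[0,0,0.03,0,0,0,1]],
])

```text
time: 45.32
position: [476.8, -348.6, 155.5]
orientation: [-0.003, 3.136, -0.003]
force: [1.1, 1.0, -5.1]
width: 23.8
gripper_force: 58.0
```

Call:
send_rows([
  [[0,0,0.015,0,0,0,1],[0,0,0.015,0,0,0,1],[0,0,0.015,0,0,0,1],[0,0,0.015,0,0,0,1],[0,0,0.01,0,0,0,1],[0,0,0,0,0,0,1],[0,0,0,0,0,0,1]],
])

```text
time: 45.9
position: [475.0, -348.4, 83.9]
orientation: [0.003, -3.141, -0.0]
force: [0.3, -0.1, -2.6]
width: 24.1
gripper_force: 58.0
```

Call:
send_rows([
  [[0,0,0.005,0,0,0,1],[0,0,0.005,0,0,0,1],[0,0,0.003,0,0,0,1],[0,0,0,0,0,0,1]],
])

```text
time: 46.23
position: [474.2, -349.1, 70.5]
orientation: [0.0, -3.141, -0.001]
force: [0.4, 0.2, -1.6]
width: 23.7
gripper_force: 58.0
```

Call:
send_rows([
  [[0,0,0.001,0,0,0,1],[0,0,0.001,0,0,0,1],[0,0,0,0,0,0,1]],
])

```text
time: 46.48
position: [474.5, -349.3, 69.0]
orientation: [-0.0, 3.142, -0.0]
force: [0.2, 0.4, -3.6]
width: 23.6
gripper_force: 58.0
```

Call:
send_rows([
  [[0,0,0.001,0,0,0,1],[0,0,0,0,0,0,1]],
])

```text
time: 46.65
position: [474.5, -349.3, 67.9]
orientation: [0.001, -3.142, -0.0]
force: [-1.2, -0.5, -2.7]
width: 23.7
gripper_force: 58.0
```

Call:
send_rows([
  [[0,0,0.0007,0,0,0,1],[0,0,0,0,0,0,1],[0,0,0,0,0,0,1]],
])

```text
time: 46.9
position: [474.6, -349.3, 67.8]
orientation: [-0.001, 3.141, -0.0]
force: [-1.8, 1.2, 3.8]
width: 23.9
gripper_force: 58.0
```

Call:
send_rows([
  [[0,0,0,0,0,0,0.3],[0,0,0,0,0,0,0.3],[0,0,0,0,0,0,0.3],[0,0,0,0,0,0,0.3],[0,0,0,0,0,0,0.3],[0,0,-0.02,0,0,0,0.3],[0,0,-0.03,0,0,0,0.3],[0,0,-0.03,0,0,0,0.3]],
])

```text
time: 47.57
position: [473.8, -349.0, 147.3]
orientation: [0.001, -3.139, -0.001]
force: [1.2, -1.0, 0.0]
width: 61.2
gripper_force: 0.0
```

Call:
send_rows([
  [[0,0,-0.03,0,0,0,0.3],[0,0,-0.02,0,0,0,1],[0.038,-0.001,0,0,0,0,1],[0.038,-0.001,0,0,0,0,1],[0.038,-0.001,0,0,0,0,1],[0,0,0,0,0,0,1],[0,0,0,0,0,0,1]],
], force=20)

```text
time: 48.15
position: [359.0, -352.4, 197.9]
orientation: [0.001, 3.14, -0.001]
force: [0.8, -0.2, -0.0]
width: 26.8
gripper_force: 0.0
```

```bash
python3 - <<'E'
from h import *
np.set_printoptions(precision=1,suppress=True)
print(env.read_state()["position"])
for n in("scene","top"):
    im=env.get_image(n)
    for t,z in(("scraper",24),("front",56)):
        for r in env.landmark_of(t,im)[:2]: print(n,t,onz(im,r["uv"],z),round(r["p"],2))
E
```

```text
[ 359.  -352.4  197.9]
scene scraper [ 484.3 -353.3   24. ] 0.78
scene scraper [ 653.3 -342.6   24. ] 0.72
scene front [ 395.6 -355.5   56. ] 0.9
top scraper [650.7 286.5  24. ] 0.15
```

Call:
send_rows([
  [[0,0,0.035,0,0,0,1],[0,0,0.035,0,0,0,1],[0,0,0.035,0,0,0,1],[0,0,0.015,0,0,0,1],[0,0,0,0,0,0,1],[-0.008,0,0,0,0,0,1],[-0.008,0,0,0,0,0,1],[-0.006,0,0,0,0,0,1]],
])

```text
time: 49.12
position: [385.2, -353.0, 78.9]
orientation: [-0.002, 3.139, -0.003]
force: [1.0, -0.3, -1.0]
width: 0.3
gripper_force: 0.0
```

Call:
send_rows([
  [[-0.005,0,0,0,0,0,1],[-0.006,0,0,0,0,0,1],[-0.008,0,0,0,0,0,1],[-0.01,0,0,0,0,0,1],[-0.01,0,0,0,0,0,1],[-0.01,0,0,0,0,0,1],[-0.01,0,0,0,0,0,1],[-0.01,0,0,0,0,0,1]],
])

```text
time: 49.78
position: [450.3, -352.9, 78.2]
orientation: [-0.0, -3.139, 0.001]
force: [-8.8, -5.0, 5.9]
width: 0.2
gripper_force: 4.5
```

Call:
send_rows([
  [[-0.01,0,0,0,0,0,1],[-0.01,0,0,0,0,0,1],[-0.01,0,0,0,0,0,1],[-0.01,0,0,0,0,0,1],[-0.01,0,0,0,0,0,1],[-0.01,0,0,0,0,0,1],[-0.008,0,0,0,0,0,1],[-0.005,0,0,0,0,0,1]],
])

```text
time: 50.45
position: [522.3, -353.5, 78.2]
orientation: [-0.001, -3.137, 0.001]
force: [-10.0, -6.4, 5.6]
width: 0.2
gripper_force: 5.1
```

Call:
send_rows([
  [[-0.004,0,0,0,0,0,1],[-0.004,0,0,0,0,0,1],[-0.003,0,0,0,0,0,1],[0,0,0,0,0,0,1]],
])

```text
time: 50.78
position: [534.5, -353.2, 78.0]
orientation: [-0.0, -3.139, 0.001]
force: [-6.2, -4.7, 1.8]
width: 0.7
gripper_force: 2.8
```

Call:
send_rows([
  [[-0.002,0,0,0,0,0,1],[-0.002,0,0,0,0,0,1],[0,0,0,0,0,0,1]],
])

```text
time: 51.03
position: [535.6, -353.1, 78.0]
orientation: [-0.001, -3.135, -0.0]
force: [-15.2, -5.1, 9.0]
width: 0.8
gripper_force: 7.3
```

The drawer is at its stop. I'll back off and check that it stays in.

Call:
send_rows([
  [[0.006,0,0,0,0,0,1],[0.01,0,0,0,0,0,1],[0.02,0,0,0,0,0,1],[0.03,0,0,0,0,0,1],[0.035,0,0,0,0,0,1],[0.035,0,0,0,0,0,1],[0.035,0,0,0,0,0,1],[0,0,-0.03,0,0,0,1]],
])

```text
time: 51.7
position: [358.5, -348.5, 102.3]
orientation: [-0.005, -3.131, -0.012]
force: [-0.3, 1.3, -1.6]
width: 0.5
gripper_force: 0.0
```

Call:
send_rows([
  [[0,0,-0.03,0,0,0,1],[0,0,-0.03,0,0,0,1],[0,0,-0.03,0,0,0,1],[0,0,0,0,0,0,1],[0,0,0,0,0,0,1],[0,0,0,0,0,0,1]],
])

```text
time: 52.2
position: [368.7, -351.9, 197.5]
orientation: [-0.001, 3.14, -0.0]
force: [-0.7, -0.6, -0.9]
width: 0.2
gripper_force: 0.0
```

```bash
python3 - <<'E'
from h import *
np.set_printoptions(precision=1,suppress=True)
s=env.read_state();print(s["position"],s["force"])
for n in("scene","top"):
    im=env.get_image(n)
    for t,z in(("scraper",24),("front",56)):
        for r in env.landmark_of(t,im)[:2]: print(n,t,np.array(r["uv"]),onz(im,r["uv"],z),round(r["p"],2))
    for x in (530,490,440,400): # brightness on the path of the drawer front top
        u=proj(im,(x,-300,102)).round().astype(int); print(x,im["img"][u[1],u[0]])
E
python3 blobs.py
```

```text
[ 368.7 -351.9  197.5] [-0.7 -0.6 -0.9]
530 [125 119 116]
490 [126 122 118]
440 [88 85 82]
400 [87 83 80]
top front [380.3 199. ] [ 529.  -363.5   56. ] 0.47
530 [82 70 53]
490 [107  94  77]
440 [79 71 58]
400 [82 68 58]
[ 368.4 -352.2  196.7]
s [223.7 183.3] 38 [8 6] deck [522.4  -2.9] tray [450.6 -10.5]
s [330.6 192.9] 32 [8 6] deck [539.5 269.4] tray [469.2 286. ]
s [327.5 203. ] 14 [2 7] deck [574.4 259. ] tray [507.2 274.6]
s [278.4 205.6] 43 [8 6] deck [590.2 137.6] tray [524.4 142.4]
s [226.9 211.6] 47 [9 6] deck [617.2  12.9] tray [553.7   6.6]
s [335.5 218.6] 31 [6 6] deck [623.6 274.4] tray [560.8 291.4]
s [272.  235.7] 320 [121   8] deck [684.4 122.6] tray [627.  126.1]
s [339.2 243.5] 64 [16  7] deck [697.8 276.7] tray [641.5 293.8]
s [313.7 247.7] 9 [7 2] deck [712.9 217.5] tray [658.  229.4]
t [192.5 168.2] 17 [8 5] deck [627. 285.] tray [640.9 295. ]
t [272.7 172.2] 10 [4 4] deck [615.3  10.5] tray [628.7   7.7]
t [169.  176.5] 4 [1 4] deck [597.8 364.3] tray [610.3 378. ]
t [235.5 179.1] 8 [4 4] deck [590.4 137.4] tray [602.6 140.5]
t [277.2 198.7] 6 [4 2] deck [524.2  -4.9] tray [533.3  -8.4]
t [276.8 201.2] 4 [3 2] deck [515.3  -3.5] tray [524.1  -7. ]
t [193.6 215.4] 8 [5 2] deck [465.3 277.3] tray [471.7 286.9]
```

```bash
python3 -c "
from workcell import env
print(env.hand_in())"
```

```text
the job is handed in; nothing more can be done
None
```

I handed the job in at about 52 s with no verdict returned: all posts are flush, all five trimmings are in the tray, the scraper is back in the drawer (not visible since it was shut), and the drawer stayed in after I let go.

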